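# Ready the trimmer for a 12 mm beard trim

### The arm

A 6-joint arm with a two-finger parallel gripper is mounted at the origin on the work surface. World frame = base frame: x ahead of the robot, y to its left, z up, the work surface at z = 0. Lengths are in m, angles in rad, forces in N, time in s.
With the tool pointing down it reaches from about 0.35 to 0.775 m from the base axis. Payload 5.5 kg.
Tool frame: the origin (TCP) lies at the very end of the fingers, on their centre line; the grasp point (between the pads) lies bot.tcp_to_grasp behind it (bot.tcp_to_grasp is the distance from the TCP to the grasp point, in m); z points along the fingers, y is the direction in which the jaws open and shut (so a half turn about z gives the same grasp; the last joint's range is limited). The gripper opens to 85 mm and grips with 20 to 120 N. Pads are 22 mm wide; open, the fingers measure 114 mm over their backs; the gripper's body (76 mm by 85 mm) begins 54 mm behind the grasp point. The pads swing forward as they close: fully open they stand 13 mm farther back than shut.
Start: joints at [1.129, 0.313, 0.046, 1.304, 0, 1.431], TCP at [0.171, 0.549, 0.231] pointing down, gripper open.
Joint ranges: [-2.76, 2.76], [-0.86, 1.69], [-1.03, 1.26], [-2.2, 2.34], [-1.47, 1.5], [-3.14, 3.14]. Speed limits (rad/s): [2.57, 2.57, 3.14, 3.14, 3.14, 3.14].

### API

Orientations are given as a unit quaternion [w, x, y, z].
In Python, from bench import bot gives the robot as it stands.
- The arm moves only by the tool drive_tool, never from a script. Its argument "increments" is a list that holds one entry, the list of rows, each a list of 6 numbers: the shift along the world's x, y, z in m, then the turn, a rotation vector about the world's x, y, z in degrees. A call has exactly 10 rows; each row shifts and turns the commanded pose from where the row before left it; what a row does not reach is not made up. A row lasts 1/8 s, in which the tool goes at most 62.5 mm and 10.7 degrees, less where a joint would pass 70% of its speed; a pose out of reach is approached as far as the arm can. A call with a gripper value outside its range is refused whole. "gripper" is the closure in counts, from 0 (fully open) to 255 (shut), set as the call begins (left out, the last holds). The fingers move at their own pace and stop on an object; "force" is the grip in N (left out, the last holds). Time passes only in rows, so rows that do not move let the fingers close, or fill a call up. It gives the time, the measured TCP pose, the force and the opening at its end, in the units of the state.
- bot.observe(): the state, without advancing time (a new reading comes with each control period).
- bot.capture(name): name is "scene" or "side" or "wrist"; returns a dict with "color" (420x560x3 uint8, blue, green, red), "z_map" (420x560 float32, m along the optical axis (not along the pixel's ray), 0 where there is no reading), "camera_matrix" (3x3 intrinsics, pixels), "k1" (the pictures are not rectified: a ray, as slopes to the right and down, at radius r is drawn at 1 + k1 r^2 times it, then the intrinsics apply), "eye" and "rotation" of the camera in the world. Camera axes: x right, y down, z forward; pixel columns grow to the right and rows downward; lengths in m; the calibration is good to about 2 mm. A picture is of the moment at which its call begins.
- bot.close_job(): hands the job in, once; it reports no verdict.
The state is a dict: "time_s": time; "joint_positions": joint angles; "dq": joint speeds; "joint_efforts": joint torques, N m; "eef_pos": TCP position; "tool_rot": TCP orientation; "contact_force": force on the tool from outside, world axes, zero at the start; "moment": the same for the moment, N m; "opening": opening from 0.0 (shut) to 1.0 (fully open).
Only numpy, scipy, OpenCV 4.12 (cv2) and the standard library are available. Lean on these libraries where they do the work, as an engineer would, in place of code of your own. Each camera call takes 0.05 s, during which the arm holds its last target.

### The job

Get the trimmer ready for a 12 mm beard trim: dip the bristles of the blade brush into the oil pot, touch them lightly to the top of the trimmer's blade, and lay the brush back on its cork strip. Pick out the 12 mm guard, set it in the soap dish and slide the dish along the shelf, without lifting it, right up against the trimmer's charging dock. Put every other loose guard away in the acrylic box and shut its lid fully, leaving the rest of the shelf as it is.

Things in the scene. Friction and masses are not known exactly. Their poses are not given: they have to be found in the camera images.
- guard_12: black plastic clipper guard comb of 12 mm cutting length (the one wanted): a 40 (x, along the teeth) x 36 mm (y) base frame 12 mm high with six parallel upright teeth 12 mm high on it, so 24 mm tall in all; treat it as a solid 40 x 36 x 24 mm block of about 20 g. Origin at the centre of its underside, z up; it stands on its base, teeth up
- guard_3: black plastic clipper guard comb of 3 mm cutting length, may be absent: a 40 (x, along the teeth) x 36 mm (y) base frame 12 mm high with six parallel upright teeth 3 mm high on it, so 15 mm tall in all; treat it as a solid 40 x 36 x 15 mm block of about 20 g. Origin at the centre of its underside, z up; it stands on its base, teeth up
- guard_6: black plastic clipper guard comb of 6 mm cutting length, may be absent: a 40 (x, along the teeth) x 36 mm (y) base frame 12 mm high with six parallel upright teeth 6 mm high on it, so 18 mm tall in all; treat it as a solid 40 x 36 x 18 mm block of about 20 g. Origin at the centre of its underside, z up; it stands on its base, teeth up
- guard_18: black plastic clipper guard comb of 18 mm cutting length, may be absent: a 40 (x, along the teeth) x 36 mm (y) base frame 12 mm high with six parallel upright teeth 18 mm high on it, so 30 mm tall in all; treat it as a solid 40 x 36 x 30 mm block of about 20 g. Origin at the centre of its underside, z up; it stands on its base, teeth up
- guard_24: black plastic clipper guard comb of 24 mm cutting length, may be absent: a 40 (x, along the teeth) x 36 mm (y) base frame 12 mm high with six parallel upright teeth 24 mm high on it, so 36 mm tall in all; treat it as a solid 40 x 36 x 36 mm block of about 20 g. Origin at the centre of its underside, z up; it stands on its base, teeth up
- dish: round white ceramic soap dish, loose, about 280 g: 104 mm across the rim (92 mm at the foot), 24 mm high, wall 5 mm, inside about 90 mm across; three flat drain ribs along its x axis, their tops 9 mm above the shelf. Too wide to grasp whole; slides when pushed. Origin at the centre of its underside
- trimmer: cylindrical black trimmer, 37 mm thick, standing upright in a round grey charging dock 84 mm across and 30 mm high; fixed to the shelf. Origin at the centre of the dock's underside, z up
- blade (a point): centre of the top of the trimmer's steel blade, 168 mm above the shelf; the blade is 36 mm wide (along the trimmer's y) and 12 mm deep (x)
- pot: small open white ceramic oil pot, loose, about 150 g: 70 mm across the rim, 32 mm high, wall 4 mm, inner floor 5 mm above the shelf, inside 62 mm across the mouth and about 55 mm at the floor. Origin at the centre of its underside
- brush: slim blade brush, about 35 g, 155 mm long, lying flat: beech handle 100 mm long, 18 mm wide (y), 14 mm thick (z) from x = -85 to +15 mm, then a steel ferrule and black bristles (stiff, 34 mm long, 13 x 8 mm) to x = +70 mm. Origin under its middle on the underside, x towards the bristle tip; the balance point is near x = -20 mm
- brush_tip (a point): the end of the brush's bristles, on the middle line of the brush, 70 mm from the brush's origin along its x
- strip: thin cork strip on which the brush lies, 190 (x) x 56 (y) x 3 mm, fixed to the shelf. Origin at the centre of its underside
- box: clear acrylic box with a white front edge, fixed to the shelf, 120 (x) x 190 (y) x 60 mm high, walls and floor 4 mm. Origin at the centre of its underside; its x axis points to the hinge side, which faces to the robot's right; the front with the latch faces to the robot's left
- lid (a joint): hinge angle of the box's clear lid (rad): 0 = shut, about 1.8 = standing open, stop at 2.0. The lid is a panel 120 x 190 x 4 mm, hinged on the rim of the +x side of the box; a stiff hinge (about 0.08 N m of friction) holds it where it is left, under 1 N at its free edge moves it, and the latch tongue just laps over the front of the box without resistance
- lid_hinge (a point): middle of the hinge line, at the height of the lid's underside when shut, 60.5 mm above the shelf; the hinge line runs along the box's y
- lid_edge (a point): middle of the lid's free edge on its outer (top) face, 120 mm from the hinge line; a white latch tongue 30 mm wide hangs from there
- clip: bystander: a metal spring clip that holds two small guard combs, 54 x 36 x 32 mm; those two stay in it. Origin at the centre of its underside
- beard_brush: bystander: oval beech beard brush, bristles down, 92 x 42 x 34 mm. Origin at the centre of its underside
- tin: bystander: round aluminium wax tin, 52 mm across, 21 mm high. Origin at the centre of its underside
- oil_bottle: bystander: amber glass bottle, 32 mm across, 85 mm high. Origin at the centre of its underside
- foam_can: bystander: aluminium spray can, 48 mm across, 145 mm high. Origin at the centre of its underside
- jar: bystander: glass jar with a metal cap, 60 mm across, 55 mm high. Origin at the centre of its underside
There are look-alikes about, which are no part of the job. What is shaped like the guard_3 but purple is not meant.

How it is judged:
By the outcome, as a careful person would: the job done as asked, in the order asked, and still so for the second after the job is handed in, with the robot touching nothing.
Of guard_3, guard_6, guard_18, guard_24 only 2 to 4 are there at a start; the rules pass over those that are not, and their reading is None.
At some moment in a run one of guard_12, guard_3, guard_6, guard_18, guard_24 may be knocked a few centimetres aside while the robot is not near it.
It also fails if it takes over 210 s, if anything falls off the work surface, if the arm or the gripper's body presses on something with over 40 N, if the wrist force passes 120 N, or if a joint passes its speed limit or range.

## Working session

There is one attempt and no reset: what is moved stays moved. The work goes in short steps, Python scripts to look and compute and a tool call to move; the robot and the scene stay as the last step left them, time stands still between calls to the robot, and variables do not carry over. Pictures are saved under pics/ and viewed, and the job is handed in when it is done.

Besides the shell and the picture viewer there is one more tool, called after "Request:" as name([rows], argument=value, ...), one row to a line, values as JSON. drive_tool: Moves the arm, as the interface text tells. Its arguments: {"type":"object","properties":{"increments":{"type":"array","items":{"type":"array","items":{"type":"array","items":{"type":"number"}}}},"gripper":{"type":"number"},"force":{"type":"number"}},"required":["increments"]}

```bash
ls -la; mkdir -p pics; cat > h.py <<'E'
import numpy as np, cv2
from bench import bot
def cap(n,fn=None):
    c=bot.capture(n)
    if fn: cv2.imwrite('pics/'+fn,c['color'])
    np.savez('last_'+n+'.npz',**{k:np.asarray(v) for k,v in c.items()})
    return c
def load(n): return dict(np.load('last_'+n+'.npz'))
def rays(c,uv):
    K=np.array(c['camera_matrix'],float);k=float(c['k1'])
    D=np.array([k,0,0,0,0.])
    p=cv2.undistortPoints(np.array(uv,float).reshape(-1,1,2),K,D,None,None).reshape(-1,2)
    return np.c_[p,np.ones(len(p))]
def plane(c,uv,z):
    r=rays(c,uv)@np.array(c['rotation']).T; e=np.array(c['eye'])
    s=(z-e[2])/r[:,2]
    return e+r*s[:,None]
def cloud(c):
    z=c['z_map'];h,w=z.shape
    u,v=np.meshgrid(np.arange(w),np.arange(h))
    r=rays(c,np.stack([u.ravel(),v.ravel()],1))
    P=(r*z.ravel()[:,None])@np.array(c['rotation']).T+np.array(c['eye'])
    P=P.reshape(h,w,3); P[z<=0]=np.nan
    return P
def proj(c,X):
    R=np.array(c['rotation']);X=np.atleast_2d(X)
    p=(X-np.array(c['eye']))@R
    return cv2.projectPoints(p.reshape(-1,1,3),np.zeros(3),np.zeros(3),np.array(c['camera_matrix'],float),np.array([float(c['k1']),0,0,0,0]))[0].reshape(-1,2)
E
python3 - <<'E'
from h import *
for n in ['scene','side','wrist']:
    c=cap(n,n+'0.png'); print(n,c['eye'],c['rotation'],c['k1'],c['camera_matrix'])
print(bot.observe(), bot.tcp_to_grasp)
E
```

```text
total 12
drwxr-xr-x  3 agent agent 4096 Dec  7 09:19 .
drwxr-xr-x 23 root  root  4096 Dec  7 09:19 ..
drwxr-xr-x  2 agent agent 4096 Dec  7 09:19 pics
scene [1.44856608 0.03067806 0.63560687] [-0.33882661  0.59730393  0.64071003 -0.34338783] -0.0980817184761832 [[404.29423556   0.         275.27645433]
 [  0.         404.29423556 207.94999876]
 [  0.           0.           1.        ]]
side [ 0.4127532  -0.79872162  0.66990008] [-0.46572677  0.87727569 -0.0984744   0.06155262] 0.04059722187555593 [[481.39257923   0.         283.59357884]
 [  0.         481.39257923 210.04541671]
 [  0.           0.           1.        ]]
wrist [0.09024375 0.57364309 0.37371501] [0.13189927 0.79463383 0.58481944 0.0956341 ] -0.09091288834106315 [[359.41263937   0.         277.44375037]
 [  0.         359.41263937 210.22086461]
 [  0.           0.           1.        ]]
{'time_s': 0.15, 'joint_positions': array([ 1.12939820e+00,  3.13840093e-01,  4.52348178e-02,  1.30358782e+00,
       -3.68614010e-06,  1.43120416e+00]), 'dq': array([-0.00068731, -0.00140052,  0.00509146, -0.00021733,  0.00165123,
       -0.00062618]), 'joint_efforts': array([ 9.11215848e-04, -4.81064558e+01,  2.98816645e+01,  1.39567576e-02,
       -2.76970659e-04, -2.12602254e-05]), 'eef_pos': array([0.17075798, 0.54866203, 0.23060467]), 'tool_rot': array([-1.98269817e-04,  1.50330874e-01,  9.88635494e-01, -6.69650683e-04]), 'contact_force': array([-0.04678205, -0.65181122,  0.60657936]), 'moment': array([ 0.01384502,  0.00716228, -0.01430677]), 'opening': 0.99964240252478} 0.0187
```

```bash
sed -i "s/    c=bot.capture(n)/    c=bot.capture(n); q=c['rotation']; c['rotation']=Rot.from_quat([q[1],q[2],q[3],q[0]]).as_matrix()/; s/^from bench/from scipy.spatial.transform import Rotation as Rot\nfrom bench/" h.py; python3 -c "
from h import *
for n in ['scene','side','wrist']: c=cap(n); print(c['rotation'][:,2])"
```

```text
[-0.84439301 -0.03525913 -0.53456266]
[ 0.19972157  0.80501884 -0.55861969]
[ 0.30659073 -0.09707256 -0.94687858]
```

View pics/scene0.png

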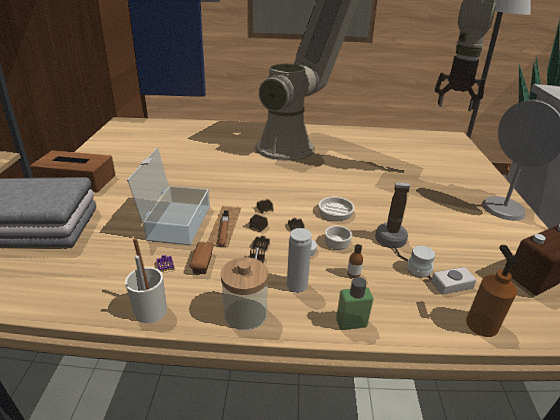

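View pics/side0.png

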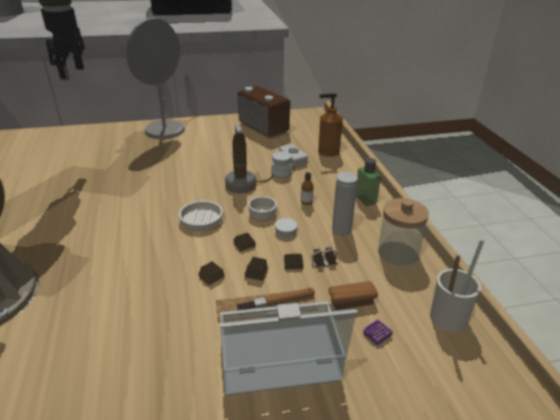

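View pics/wrist0.png

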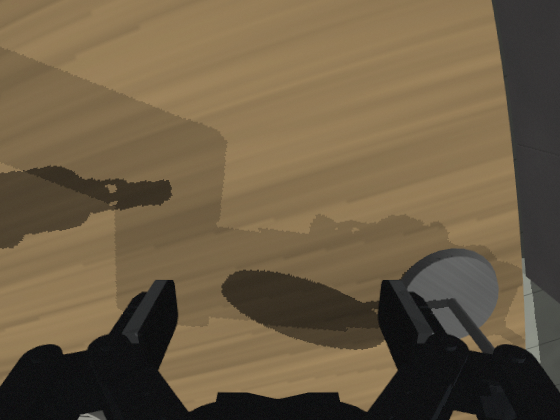

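```bash
python3 - <<'E'
from h import *
s=load('side');c=load('scene')
a=cv2.resize(s['color'][170:400,180:410],None,fx=3.4,fy=2.6,interpolation=cv2.INTER_CUBIC);cv2.imwrite('pics/s_crop.png',a)
a=cv2.resize(c['color'][140:290,120:420],None,fx=2.66,fy=2.66*1.4,interpolation=cv2.INTER_CUBIC);cv2.imwrite('pics/c_crop.png',a)
# top-down height/colour map from both clouds
x0,x1,y0,y1=0.3,0.95,-0.4,0.45;r=0.0015
H=int((x1-x0)/r);W=int((y1-y0)/r)
for nm,cc in(('side',s),('scene',c)):
    P=cloud(cc).reshape(-1,3);C=cc['color'].reshape(-1,3)
    ok=np.isfinite(P[:,0])&(P[:,2]<0.25)&(P[:,0]>x0)&(P[:,0]<x1)&(P[:,1]>y0)&(P[:,1]<y1)
    P=P[ok];C=C[ok]; o=np.argsort(P[:,2]);P=P[o];C=C[o]
    i=((x1-P[:,0])/r).astype(int);j=((y1-P[:,1])/r).astype(int)
    im=np.zeros((H+1,W+1,3),np.uint8);
    for di in(0,1):
      for dj in (0,1):
        im[np.minimum(i+di,H),np.minimum(j+dj,W)]=C
    im=cv2.convertScaleAbs(im,alpha=1.5)
    for k in range(1,13):
        x=x0+k*.05
        if x<x1:cv2.putText(im,f'{x:.2f}',(0,int((x1-x)/r)),0,.3,(0,255,255));cv2.line(im,(0,int((x1-x)/r)),(8,int((x1-x)/r)),(0,255,255))
    for k in range(18):
        y=y0+k*.05;cv2.putText(im,f'{y:.2f}',(int((y1-y)/r),10),0,.3,(0,255,255));cv2.line(im,(int((y1-y)/r),0),(int((y1-y)/r),4),(0,255,255))
    cv2.imwrite(f'pics/td_{nm}.png',im)
    print(nm,np.median(P[np.abs(P[:,2])<.02][:,2]))
E
```

```text
side 0.00012988143516590167
scene -0.0010160240108391116
```

View pics/s_crop.png

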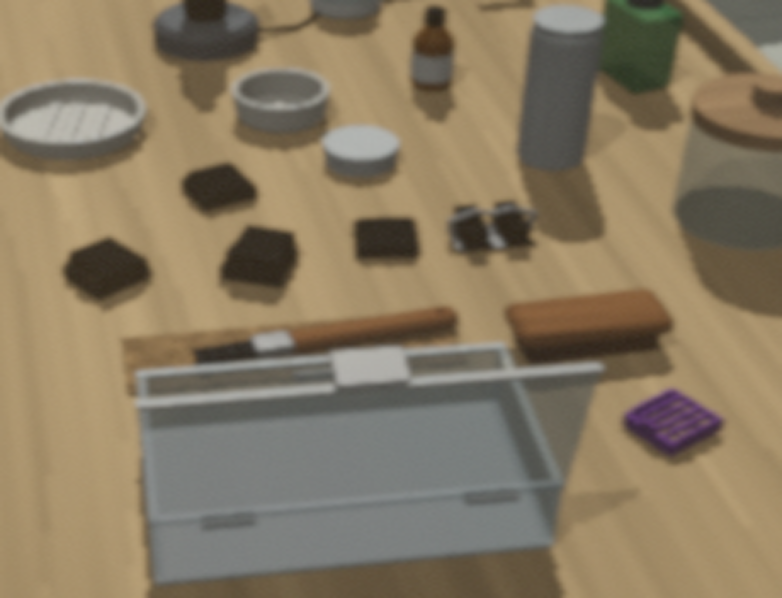

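View pics/c_crop.png

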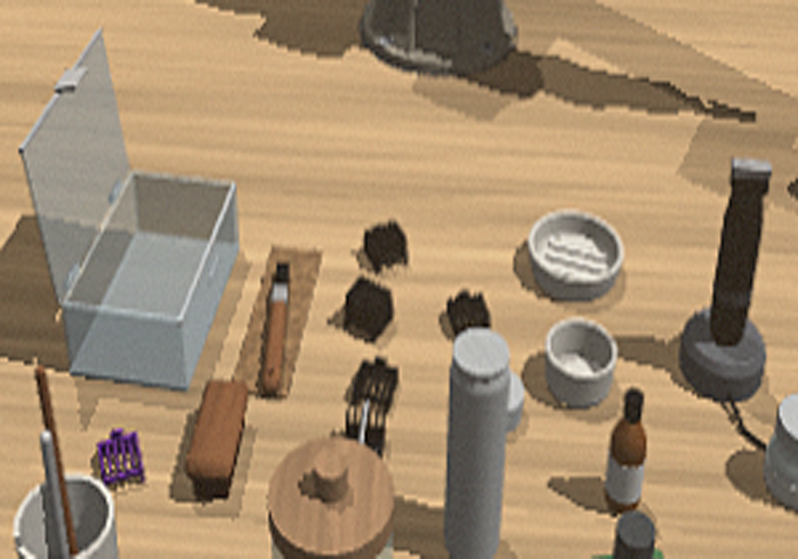

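View pics/td_side.png

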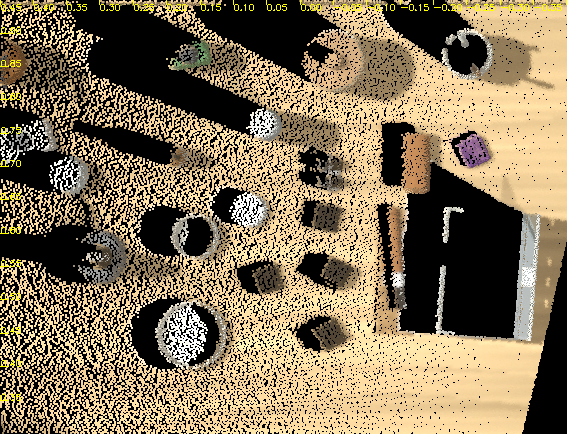

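View pics/td_scene.png

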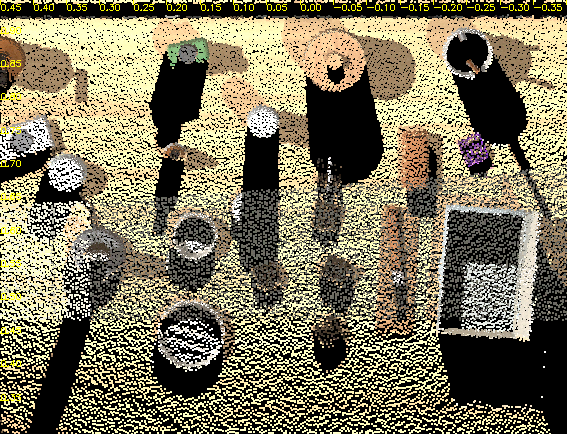

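```bash
python3 - <<'E'
from h import *
c=load('scene');print(plane(c,[(505,212),(398,240),(402,185)],0.0)); s=load('side'); print(plane(s,[(165,130),(240,182)],0))
E
```

```text
[[ 4.00917258e-01  6.94017295e-01  0.00000000e+00]
 [ 5.73269503e-01  3.24283104e-01 -1.11022302e-16]
 [ 2.62505978e-01  3.99793947e-01  0.00000000e+00]]
[[0.38122788 0.70126458 0.        ]
 [0.56768891 0.32390811 0.        ]]
```

Request:
drive_tool([
  [[0.033, -0.035, 0.012, 0, 0, 1.75], [0.033, -0.035, 0.012, 0, 0, 1.75], [0.033, -0.035, 0.012, 0, 0, 1.75], [0.033, -0.035, 0.012, 0, 0, 1.75], [0.033, -0.035, 0.012, 0, 0, 1.75], [0.033, -0.035, 0.012, 0, 0, 1.75], [0.033, -0.035, 0.012, 0, 0, 1.75], [0.033, -0.035, 0.012, 0, 0, 1.75], [0.033, -0.035, 0.012, 0, 0, 1.75], [0.033, -0.035, 0.012, 0, 0, 1.75]],
])

```text
time_s: 1.55
eef_pos: [0.5018, 0.1977, 0.3518]
tool_rot: [0.0, -0.002, 1.0, 0.0]
contact_force: [0.1, 0.2, -0.7]
opening: 0.997
```

```bash
python3 - <<'E'
from h import *
o=bot.observe();print(o['eef_pos'],o['tool_rot'],o['contact_force'])
cap('wrist','w1.png');
import shutil;shutil.copy('last_wrist.npz','w1.npz')
E
```

```text
[0.5018421  0.19774399 0.35182135] [ 1.80516776e-04 -2.28765915e-03  9.99997358e-01  1.30502046e-04] [ 0.09415719  0.2149829  -0.74581279]
```

View pics/w1.png

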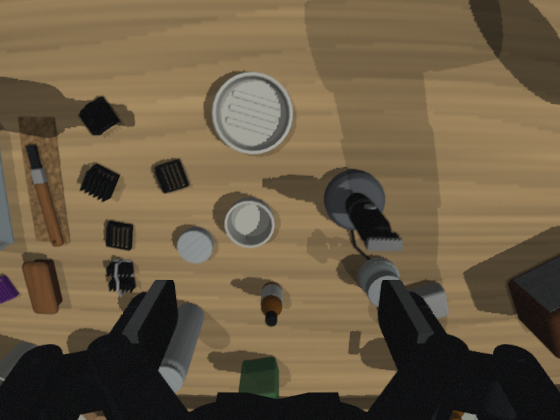

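Request:
drive_tool([
  [[-0.005, -0.03, -0.005, 0, 0, 0], [-0.005, -0.03, -0.005, 0, 0, 0], [-0.005, -0.03, -0.005, 0, 0, 0], [-0.005, -0.03, -0.005, 0, 0, 0], [-0.005, -0.03, -0.005, 0, 0, 0], [-0.005, -0.03, -0.005, 0, 0, 0], [-0.005, -0.03, -0.005, 0, 0, 0], [-0.005, -0.03, -0.005, 0, 0, 0], [-0.005, -0.03, -0.005, 0, 0, 0], [0, 0, 0, 0, 0, 0]],
])

```text
time_s: 2.85
eef_pos: [0.4554, -0.0722, 0.3059]
tool_rot: [-0.0, -0.0, 1.0, 0.0]
contact_force: [-0.3, 0.3, -0.3]
opening: 0.995
```

```bash
python3 - <<'E'
from h import *
o=bot.observe();print(o['eef_pos'],o['tool_rot'],o['contact_force'])
cap('wrist','w2.png');
import shutil;shutil.copy('last_wrist.npz','w2.npz')
E
```

```text
[ 0.45543075 -0.07215835  0.30588463] [-3.66857329e-04 -2.30055595e-04  9.99999901e-01  9.88638702e-05] [-0.32613889  0.31672812 -0.29192528]
```

View pics/w2.png

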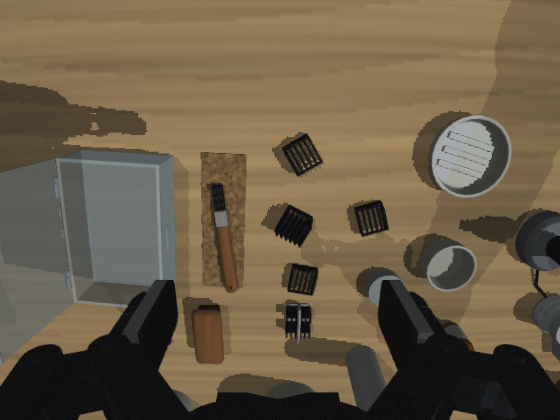

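```bash
cat > m.py <<'E'
from h import *
def guards(c,pts,rad=.035,show=True):
    P=cloud(c); col=c['color'].astype(int)
    out=[]
    for (x,y) in pts:
        d=np.hypot(P[...,0]-x,P[...,1]-y)
        m=(d<rad)&(P[...,2]>.006)&(P[...,2]<.06)&(col.sum(2)<200)
        Q=P[m]
        if len(Q)<30: print((x,y),'few',len(Q));continue
        h=np.percentile(Q[:,2],[50,90,97])
        B=Q[Q[:,2]>0.007]
        r=cv2.minAreaRect((B[:,:2]*1000).astype(np.float32))
        print((x,y),len(Q),'h',(h*1000).round(1),'rect',np.round(r[0],1),np.round(r[1],1),round(r[2],1))
E
python3 - <<'E'
from m import *
G=[(.535,.052),(.545,-.042),(.452,-.040),(.6275,-.035),(.70,-.033)]
for f in('w1','w2'):
    c=dict(np.load(f+'.npz')); print(f, np.nanmedian(cloud(c)[...,2])); guards(c,G)
guards(load('side'),G); guards(load('scene'),G)
c=dict(np.load('w2.npz'))
a=cv2.resize(c['color'][120:350,180:400],None,fx=3.2,fy=2.6,interpolation=cv2.INTER_CUBIC);cv2.imwrite('pics/w2c.png',cv2.convertScaleAbs(a,alpha=1.8))
E
```

```text
w1 0.0009972603464845908
(0.535, 0.052) 715 h [16.  18.9 19.7] rect [531.8  50.8] [40.9 37.7] 16.6
(0.545, -0.042) 890 h [23.8 30.9 31.6] rect [538.6 -50.5] [36.8 39.1] 61.3
(0.452, -0.04) 938 h [20.4 25.1 25.8] rect [448. -41.] [40.1 38. ] 30.3
(0.6275, -0.035) 538 h [13.6 16.4 17.4] rect [631.2 -39. ] [36.  61.2] 80.3
(0.7, -0.033) 570 h [17.6 23.8 25.1] rect [691.7 -42.3] [37.  48.8] 87.9
w2 0.001219797171054443
(0.535, 0.052) 597 h [16.8 19.1 19.7] rect [531.8  50.4] [40.4 35.7] 15.4
(0.545, -0.042) 916 h [23.3 30.8 31.5] rect [539.5 -51.2] [36.  39.9] 62.0
(0.452, -0.04) 578 h [23.3 25.3 25.9] rect [448. -42.] [39.8 35.4] 30.4
(0.6275, -0.035) 501 h [14.  16.3 18.2] rect [631.9 -39.6] [35.6 59.6] 79.3
(0.7, -0.033) 536 h [10.9 23.5 24.2] rect [691.7 -42.8] [36.  49.6] 88.8
(0.535, 0.052) 214 h [15.1 17.6 18.5] rect [531.5  47.2] [37.3 38.8] 18.1
(0.545, -0.042) 322 h [25.5 29.5 30.6] rect [541.9 -54.2] [38. 37.] 62.4
(0.452, -0.04) 321 h [19.4 23.9 25. ] rect [448.2 -43.7] [38.1 40.2] 33.2
(0.6275, -0.035) 209 h [12.4 15.1 16.1] rect [624.2 -39. ] [38.8 35.7] 78.7
(0.7, -0.033) 169 h [18.1 22.3 23.4] rect [692.8 -46.1] [33.1 45. ] 86.7
(0.535, 0.052) 113 h [12.9 17.6 18.1] rect [534.4  49.1] [41.5 35.3] 15.6
(0.545, -0.042) 189 h [22.2 29.4 30.5] rect [545.3 -52.4] [39.  35.7] 65.4
(0.452, -0.04) 128 h [18.  23.4 24.8] rect [452.6 -41.9] [40.3 36.1] 30.3
(0.6275, -0.035) 117 h [12.3 15.2 15.9] rect [626.5 -37.7] [35.2 40.1] 78.8
(0.7, -0.033) 73 h [17.4 22.8 23.4] rect [692.2 -42.8] [34.4 39.2] 89.7
```

View pics/w2c.png

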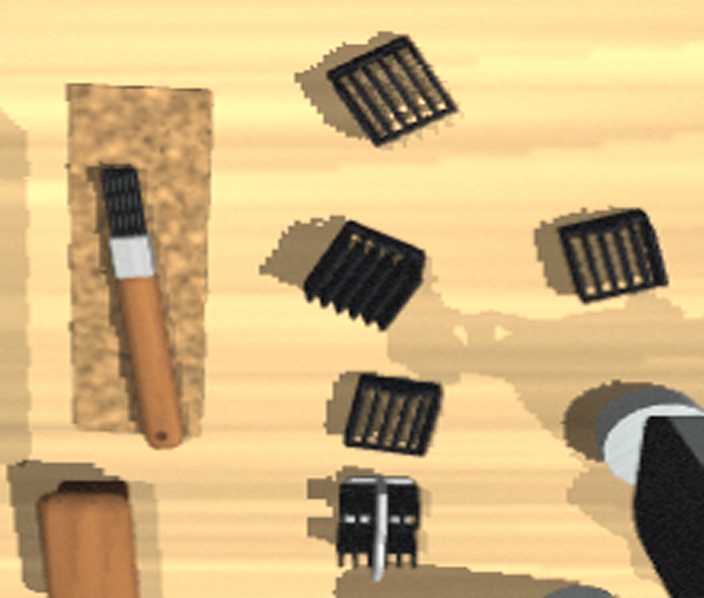

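```bash
python3 - <<'E'
from m import *
from scipy.optimize import least_squares
def circ(Q,r):
    f=lambda p:np.hypot(Q[:,0]-p[0],Q[:,1]-p[1])-p[2]
    s=least_squares(f,[*np.median(Q[:,:2],0),r],loss='soft_l1',f_scale=.002); return s.x
for f in('w1','w2'):
    c=dict(np.load(f+'.npz'));P=cloud(c);z=P[...,2]
    X,Y=P[...,0],P[...,1]
    def rg(x,y,r,a,b): 
        return P[(np.hypot(X-x,Y-y)<r)&(z>a)&(z<b)]
    for nm,x,y,r,a,b,R in(('dish',.45,.19,.08,.022,.03,.049),('pot',.59,.165,.055,.03,.038,.033),('dock',.565,.315,.06,.027,.034,.042)):
        Q=rg(x,y,r,a,b); print(f,nm,len(Q), circ(Q,R).round(4) if len(Q)>20 else '')
    Q=rg(.57,.31,.08,.16,.18)
    if len(Q)>5:
        print('blade',len(Q),Q[:,2].max(),np.median(Q,0),cv2.minAreaRect((Q[Q[:,2]>.165][:,:2]*1000).astype(np.float32)))
    Q=rg(.565,.315,.08,.06,.12)
    if len(Q): print('body',circ(Q,.0185))
    hsv=cv2.cvtColor(c['color'],cv2.COLOR_BGR2HSV)
    # brush
    m=(X>.45)&(X<.65)&(Y>-.19)&(Y<-.10)&(z>.0085)&(z<.03)
    Q=P[m]; print('brush',len(Q),np.percentile(Q[:,2],[50,95]),cv2.minAreaRect((Q[:,:2]*1000).astype(np.float32)))
    xs=Q[:,0]
    for a in np.arange(.48,.66,.012):
        q=Q[(xs>a)&(xs<a+.012)]
        if len(q)>3: print(round(a,3),q[:,1].min().round(4),q[:,1].max().round(4),np.median(q[:,2]).round(4))
    # box
    m=(X>.4)&(X<.75)&(Y<-.16)&(Y>-.42)&(z>.05)&(z<.075)
    Q=P[m];print('box',len(Q),cv2.minAreaRect((Q[:,:2]*1000).astype(np.float32)))
E
```

```text
w1 dish 983 [0.447  0.1661 0.0489]
w1 pot 444 [0.5947 0.1597 0.0326]
w1 dock 1441 [0.5659 0.3073 0.0304]
blade 505 0.1705168884685601 [0.56202902 0.30513382 0.16804649] ((562.74462890625, 305.6930847167969), (14.304976463317871, 35.99403762817383), 0.9976418614387512)
body [0.56443914 0.30669262 0.01812156]
brush 1228 [0.01565731 0.01813118] ((561.90673828125, -141.97793579101562), (153.7787628173828, 18.747455596923828), 4.73104190826416)
0.48 -0.1546 -0.1411 0.0142
0.492 -0.1553 -0.1388 0.014
0.504 -0.1534 -0.1391 0.0142
0.516 -0.1535 -0.1364 0.0157
0.528 -0.1534 -0.136 0.0159
0.54 -0.1523 -0.1339 0.0166
0.552 -0.1509 -0.1338 0.0163
0.564 -0.1507 -0.1327 0.0163
0.576 -0.1481 -0.1307 0.0164
0.588 -0.148 -0.1311 0.0163
0.6 -0.1466 -0.1302 0.0162
0.612 -0.1448 -0.129 0.0167
0.624 -0.1445 -0.1281 0.0162
0.636 -0.1413 -0.1295 0.0147
box 0 ((0.0, 0.0), (0.0, 0.0), 0.0)
w2 dish 1011 [0.4467 0.1651 0.049 ]
w2 pot 450 [0.5945 0.1589 0.0325]
w2 dock 990 [0.5649 0.3058 0.0295]
body [  48.62952153 -156.68291759  164.16415034]
brush 1360 [0.01583646 0.01799912] ((562.2125244140625, -143.08319091796875), (153.50672912597656, 18.034372329711914), 4.5546650886535645)
0.48 -0.1557 -0.1419 0.0139
0.492 -0.155 -0.1412 0.0143
0.504 -0.1543 -0.1399 0.0144
0.516 -0.1537 -0.1376 0.0155
0.528 -0.1532 -0.1368 0.0164
0.54 -0.153 -0.1357 0.0165
0.552 -0.1524 -0.1346 0.0163
0.564 -0.1514 -0.133 0.0163
0.576 -0.1508 -0.1322 0.0166
0.588 -0.149 -0.1313 0.0166
0.6 -0.148 -0.1304 0.0161
0.612 -0.1474 -0.1294 0.0163
0.624 -0.1464 -0.1285 0.0163
0.636 -0.1438 -0.1301 0.0158
box 3950 ((539.1300048828125, -271.94329833984375), (124.40032958984375, 191.51296997070312), 85.88065338134766)
```

Request:
drive_tool([
  [[0.0216, -0.0115, -0.035, 0, 0, 0.77], [0.0216, -0.0115, -0.035, 0, 0, 0.77], [0.0216, -0.0115, -0.035, 0, 0, 0.77], [0.0216, -0.0115, -0.035, 0, 0, 0.77], [0.0216, -0.0115, -0.035, 0, 0, 0.77], [0.0216, -0.0115, -0.035, 0, 0, 0.77], [0, 0, -0.03, 0, 0, 0], [0, 0, -0.03, 0, 0, 0], [0, 0, -0.02, 0, 0, 0], [0, 0, -0.009, 0, 0, 0]],
], gripper=130, force=40)

```text
time_s: 4.15
eef_pos: [0.5851, -0.1384, 0.006]
tool_rot: [-0.001, -0.043, 0.999, 0.001]
contact_force: [-0.6, 0.6, 1.1]
opening: 0.49
```

```bash
python3 - <<'E'
from h import *
cap('wrist','w3.png'); cap('side','s3.png')
E
```

```text
(no output)
```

View pics/w3.png

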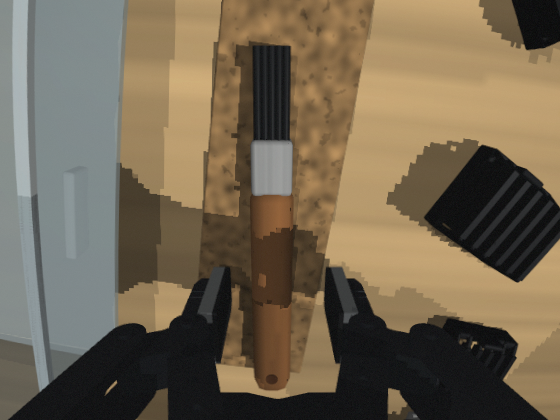

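Request:
drive_tool([
  [[0, 0, 0, 0, 0, 0], [0, 0, 0, 0, 0, 0], [0, 0, 0, 0, 0, 0], [0, 0, 0, 0, 0, 0], [0, 0, 0, 0, 0, 0], [0, 0, 0.01, 0, 0, 0], [0, 0, 0.02, 0, 0, 0], [0, 0, 0.04, 0, 0, 0], [0, 0, 0.05, 0, 0, 0], [0, 0, 0.05, 0, 0, 0]],
], gripper=255, force=40)

```text
time_s: 5.5
eef_pos: [0.585, -0.1399, 0.179]
tool_rot: [-0.0, -0.042, 0.999, 0.0]
contact_force: [1.7, -1.2, 0.4]
opening: 0.196
```

```bash
python3 - <<'E'
from h import *
cap('wrist','w4.png'); cap('side','s4.png')
E
```

```text
(no output)
```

View pics/w4.png

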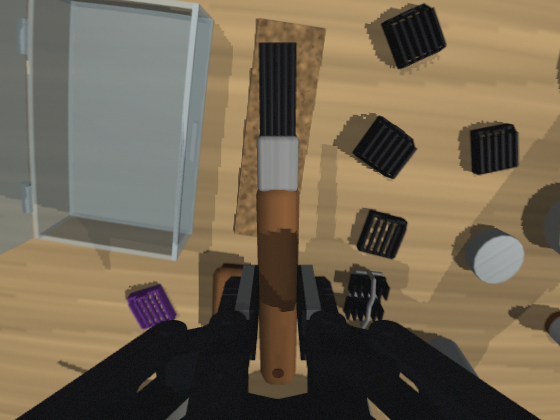

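View pics/s4.png

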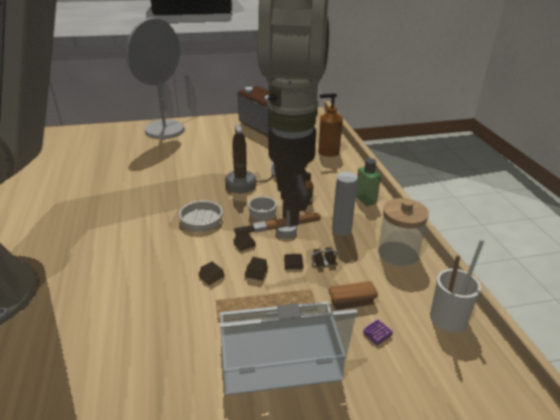

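```bash
python3 - <<'E'
from h import *
o=bot.observe(); q=o['tool_rot'];R=Rot.from_quat([q[1],q[2],q[3],q[0]]).as_matrix()
print(o['eef_pos'],Rot.from_matrix(R).as_matrix().round(3))
c=load('wrist');P=cloud(c)
T=(P-o['eef_pos'])@R
for v in (40,43,46,50,60,90,120,150,200,240):
    row=T[v,250:310]; m=np.abs(row[:,2])<.04
    print(v,np.nanmedian(row[m],0).round(4) if m.any() else None, (row[m][:,1].min().round(4),row[m][:,1].max().round(4)) if m.any() else '')
E
```

```text
[ 0.58857325 -0.14122546  0.18433853] [[-0.996 -0.084  0.01 ]
 [-0.084  0.996 -0.004]
 [-0.01  -0.005 -1.   ]]
40 None 
43 [ 0.1038  0.0017 -0.0014] (np.float64(-0.0051), np.float64(0.0085))
46 [ 0.1028  0.0017 -0.0016] (np.float64(-0.0051), np.float64(0.0085))
50 [ 0.1014  0.0017 -0.0017] (np.float64(-0.0051), np.float64(0.0085))
60 [ 0.098   0.0019 -0.0016] (np.float64(-0.0048), np.float64(0.0085))
90 [ 0.0876  0.0018 -0.0016] (np.float64(-0.0049), np.float64(0.0083))
120 [ 0.0768  0.0018 -0.001 ] (np.float64(-0.0047), np.float64(0.0084))
150 [ 0.0658  0.0018 -0.0029] (np.float64(-0.006), np.float64(0.0097))
200 [ 0.0462  0.0016 -0.0034] (np.float64(-0.007), np.float64(0.0101))
240 [ 0.0291  0.0018 -0.0032] (np.float64(-0.0069), np.float64(0.0106))
```

Request:
drive_tool([
  [[0.0078, 0.038, 0.003, 0.63, -7.47, 0], [0.0078, 0.038, 0.003, 0.63, -7.47, 0], [0.0078, 0.038, 0.003, 0.63, -7.47, 0], [0.0078, 0.038, 0.003, 0.63, -7.47, 0], [0.0078, 0.038, 0.003, 0.63, -7.47, 0], [0.0078, 0.038, 0.003, 0.63, -7.47, 0], [0.0078, 0.038, 0.003, 0.63, -7.47, 0], [0.0078, 0.038, 0.003, 0.63, -7.47, 0], [0, 0, 0, 0, 0, 0], [0, 0, 0, 0, 0, 0]],
])

```text
time_s: 6.85
eef_pos: [0.6473, 0.1622, 0.1998]
tool_rot: [0.495, -0.037, 0.868, 0.02]
contact_force: [-0.0, -0.6, -0.3]
opening: 0.194
```

```bash
python3 - <<'E'
from h import *
o=bot.observe(); c=cap('wrist','w5.png'); s=cap('side','s5.png'); 
q=o['tool_rot'];R=Rot.from_quat([q[1],q[2],q[3],q[0]]).as_matrix()
print(o['eef_pos'],R.round(3))
print('pred tip',o['eef_pos']+R@[.1005,.0015,-.003])
P=cloud(c);T=(P-o['eef_pos'])@R
for v in (30,36,40,43,46,50,60,90,120,150):
    row=T[v,240:320]; m=np.abs(row[:,2])<.04
    print(v,np.nanmedian(row[m],0).round(4) if m.any() else None, (row[m][:,1].min().round(4),row[m][:,1].max().round(4)) if m.any() else '')
E
```

```text
[0.64731483 0.16217111 0.19978801] [[-0.507 -0.084  0.858]
 [-0.044  0.996  0.072]
 [-0.861 -0.001 -0.509]]
pred tip [0.59369911 0.15904861 0.11477564]
30 None 
36 None 
40 None 
43 [ 0.0992  0.     -0.0065] (np.float64(-0.0068), np.float64(0.0068))
46 [ 0.0982  0.     -0.0066] (np.float64(-0.0068), np.float64(0.0068))
50 [ 0.0968  0.0002 -0.0068] (np.float64(-0.0064), np.float64(0.0068))
60 [ 0.0934  0.     -0.0067] (np.float64(-0.0064), np.float64(0.0069))
90 [ 0.083   0.     -0.0066] (np.float64(-0.0066), np.float64(0.0066))
120 [ 0.0721  0.0002 -0.0067] (np.float64(-0.0064), np.float64(0.0068))
150 [ 0.0612  0.0002 -0.0086] (np.float64(-0.0077), np.float64(0.008))
```

View pics/w5.png

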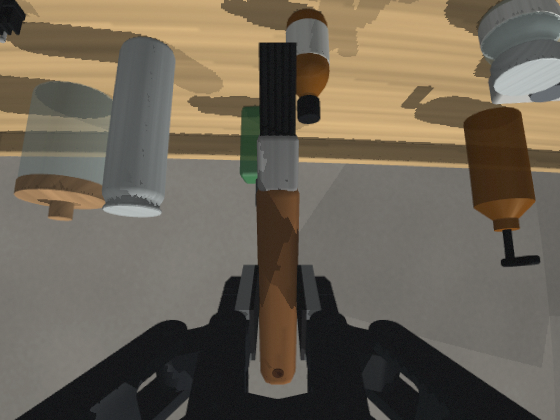

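View pics/s5.png

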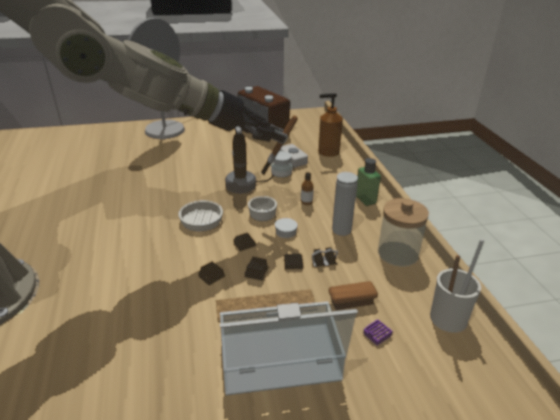

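Request:
drive_tool([
  [[0, 0.001, -0.025, 0, 0, 0], [0, 0.0005, -0.025, 0, 0, 0], [0, 0, -0.025, 0, 0, 0], [0, 0, -0.01, 0, 0, 0], [0, 0, -0.01, 0, 0, 0], [0, 0, -0.006, 0, 0, 0], [0, 0, -0.004, 0, 0, 0], [0, 0, 0, 0, 0, 0], [0, 0, 0, 0, 0, 0], [0, 0, 0, 0, 0, 0]],
])

```text
time_s: 8.2
eef_pos: [0.6657, 0.1705, 0.1039]
tool_rot: [0.489, -0.036, 0.871, 0.019]
contact_force: [0.4, -0.2, -1.3]
opening: 0.195
```

```bash
python3 - <<'E'
from h import *
o=bot.observe(); s=cap('side','s6.png'); c=cap('scene')
q=o['tool_rot'];R=Rot.from_quat([q[1],q[2],q[3],q[0]]).as_matrix()
print(o['eef_pos'],o['contact_force']);print('tip',o['eef_pos']+R@[.1,.0,-.0027])
a=cv2.resize(s['color'][90:260,170:340],(420,560)); b=cv2.resize(c['color'][160:280,290:410],(360,560))
cv2.imwrite('pics/d6.png',np.hstack([a,b]))
E
```

```text
[0.66572817 0.1705125  0.10386148] [ 0.40730242 -0.22254281 -1.34834133]
tip [0.61148738 0.16589408 0.01993355]
```

View pics/d6.png

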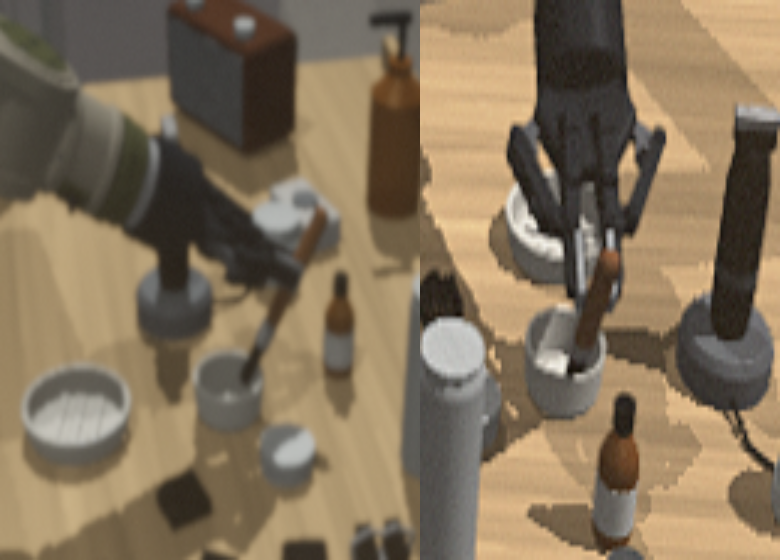

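```bash
python3 - <<'E'
from h import *
o=bot.observe(); print(o['joint_positions'].round(3),o['joint_efforts'].round(2),o['dq'].round(3))
E
```

```text
[ 0.167  0.335 -1.027 -0.811 -0.075  0.043] [ 1.000e-02 -3.811e+01  1.867e+01 -8.460e+00 -1.300e-01  0.000e+00] [ 0.001  0.003 -0.001  0.     0.002 -0.01 ]
```

Request:
drive_tool([
  [[0, 0, 0.03, 0, 0, 0], [0, 0, 0.03, 0, 0, 0], [0, 0, 0.02, -0.42, 5, 0], [0, 0, 0, -0.42, 5, 0], [0, 0, 0, -0.42, 5, 0], [0, 0, 0, 0, 0, 0], [0, 0, 0, 0, 0, 0], [0, 0, 0, 0, 0, 0], [0, 0, 0, 0, 0, 0], [0, 0, 0, 0, 0, 0]],
])

```text
time_s: 9.55
eef_pos: [0.6652, 0.1704, 0.1828]
tool_rot: [0.37, -0.039, 0.928, 0.013]
contact_force: [0.3, -0.0, -0.7]
opening: 0.198
```

```bash
cat > tip.py <<'E'
from h import *
o=bot.observe(); q=o['tool_rot'];R=Rot.from_quat([q[1],q[2],q[3],q[0]]).as_matrix()
print('t',o['time_s'],'eef',o['eef_pos'].round(4),'F',o['contact_force'].round(2),'J',o['joint_positions'].round(3));print('tip',(o['eef_pos']+R@[.1,.0,-.0027]).round(4),'toolx',R[:,0].round(3))
E
python3 tip.py
```

```text
t 9.55 eef [0.6652 0.1704 0.1828] F [ 0.32 -0.03 -0.74] J [ 0.158  0.096 -0.677  0.04  -0.056  0.053]
tip [0.5911 0.1641 0.116 ] toolx [-0.723 -0.062 -0.688]
```

Request:
drive_tool([
  [[-0.004, -0.003, -0.025, 0, 0, 0], [-0.004, -0.003, -0.025, 0, 0, 0], [0, 0, -0.025, 0, 0, 0], [0, 0, -0.01, 0, 0, 0], [0, 0, -0.01, 0, 0, 0], [0, 0, -0.006, 0, 0, 0], [0, 0, -0.004, 0, 0, 0], [0, 0, 0, 0, 0, 0], [0, 0, 0, 0, 0, 0], [0, 0, 0, 0, 0, 0]],
])

```text
time_s: 10.8
eef_pos: [0.6579, 0.1645, 0.0789]
tool_rot: [0.371, -0.038, 0.928, 0.013]
contact_force: [0.6, 0.1, -0.5]
opening: 0.196
```

```bash
python3 - <<'E'
from tip import *
s=cap('side'); c=cap('scene')
a=cv2.resize(s['color'][90:260,170:340],(420,560)); b=cv2.resize(c['color'][160:280,290:410],(360,560))
cv2.imwrite('pics/d7.png',np.hstack([a,b]))
E
```

```text
t 10.8 eef [0.6579 0.1645 0.0789] F [ 0.61  0.08 -0.53] J [ 0.148  0.257 -0.828 -0.273 -0.049  0.046]
tip [0.5838 0.1582 0.012 ] toolx [-0.722 -0.061 -0.689]
```

View pics/d7.png

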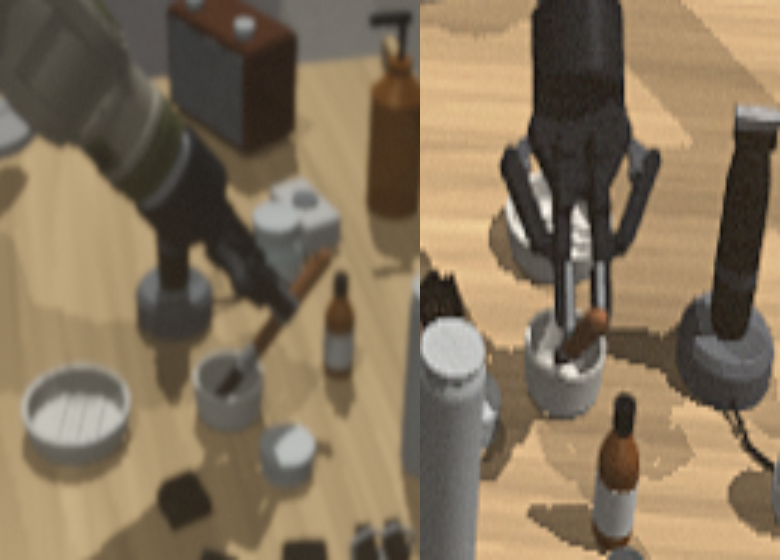

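Request:
drive_tool([
  [[0, 0, -0.0025, 0, 0, 0], [0, 0, 0, 0, 0, 0], [0, 0, 0.03, 0, 0, 0], [0, 0, 0.05, 0, 0, 0], [-0.002, 0.01, 0.05, 0, 0, 0], [-0.005, 0.03, 0.0325, 0, 0, 0], [-0.005, 0.04, 0.03, 0, 0, 0], [-0.005, 0.04, 0, 0, 0, 0], [-0.004, 0.027, 0, 0, 0, 0], [0, 0, 0, 0, 0, 0]],
])

```text
time_s: 12.15
eef_pos: [0.636, 0.3134, 0.2682]
tool_rot: [0.37, -0.04, 0.928, 0.014]
contact_force: [-0.3, -0.3, -0.4]
opening: 0.193
```

```bash
python3 - <<'E'
from tip import *
s=cap('side'); c=cap('scene')
a=cv2.resize(s['color'][70:240,170:340],(420,560)); b=cv2.resize(c['color'][130:250,310:430],(360,560))
cv2.imwrite('pics/d8.png',np.hstack([a,b]))
for n,cc in(('side',s),('scene',c)):
    P=cloud(cc)
    m=(np.hypot(P[...,0]-.5627,P[...,1]-.3055)<.04)&(P[...,2]>.162)&(P[...,2]<.175)
    Q=P[m];print(n,len(Q),np.median(Q,0).round(4),cv2.minAreaRect((Q[:,:2]*1000).astype(np.float32)),Q[:,2].max())
E
```

```text
t 12.15 eef [0.636  0.3134 0.2682] F [-0.31 -0.32 -0.36] J [ 0.45   0.081 -0.448  0.318 -0.251  0.269]
tip [0.5619 0.3069 0.2013] toolx [-0.723 -0.064 -0.688]
side 46 [0.5651 0.2975 0.1683] ((565.2649536132812, 305.1583251953125), (38.009525299072266, 13.391768455505371), 87.49056243896484) 0.17040186769583632
scene 54 [0.5701 0.3041 0.1654] ((567.3569946289062, 304.4693908691406), (16.093826293945312, 33.4686164855957), 2.482370138168335) 0.16737984725884486
```

View pics/d8.png

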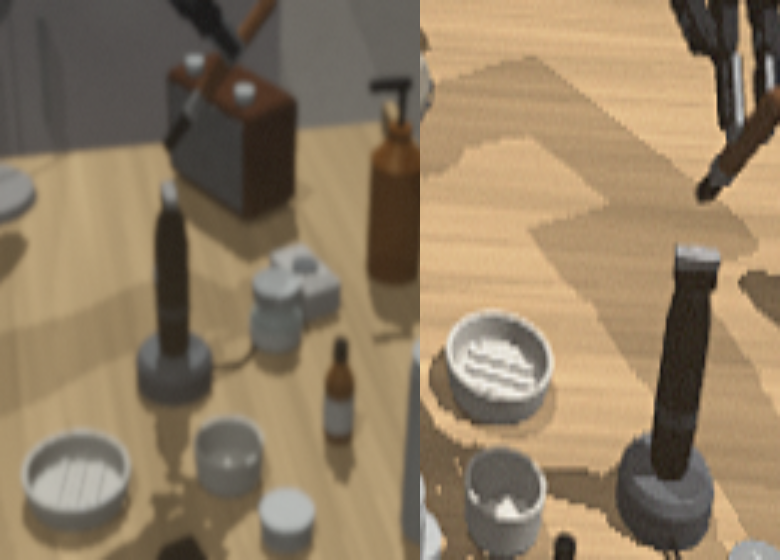

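Request:
drive_tool([
  [[0.001, -0.001, -0.01, 0, 0, 0], [0, 0, -0.01, 0, 0, 0], [0, 0, -0.005, 0, 0, 0], [0, 0, -0.002, 0, 0, 0], [0, 0, -0.001, 0, 0, 0], [0, 0, -0.001, 0, 0, 0], [0, 0, -0.001, 0, 0, 0], [0, 0, 0, 0, 0, 0], [0, 0, 0, 0, 0, 0], [0, 0, 0, 0, 0, 0]],
])

```text
time_s: 13.5
eef_pos: [0.6376, 0.3105, 0.2385]
tool_rot: [0.37, -0.038, 0.928, 0.013]
contact_force: [0.5, 0.4, -0.6]
opening: 0.198
```

```bash
python3 - <<'E'
from tip import *
s=cap('side'); c=cap('scene')
a=cv2.resize(s['color'][100:200,210:310],(420,560)); b=cv2.resize(c['color'][150:220,370:440],(360,560))
cv2.imwrite('pics/d9.png',np.hstack([a,b]))
E
```

```text
t 13.5 eef [0.6376 0.3105 0.2385] F [ 0.46  0.42 -0.57] J [ 0.445  0.106 -0.499  0.241 -0.25   0.267]
tip [0.5635 0.3042 0.1716] toolx [-0.723 -0.061 -0.688]
```

View pics/d9.png

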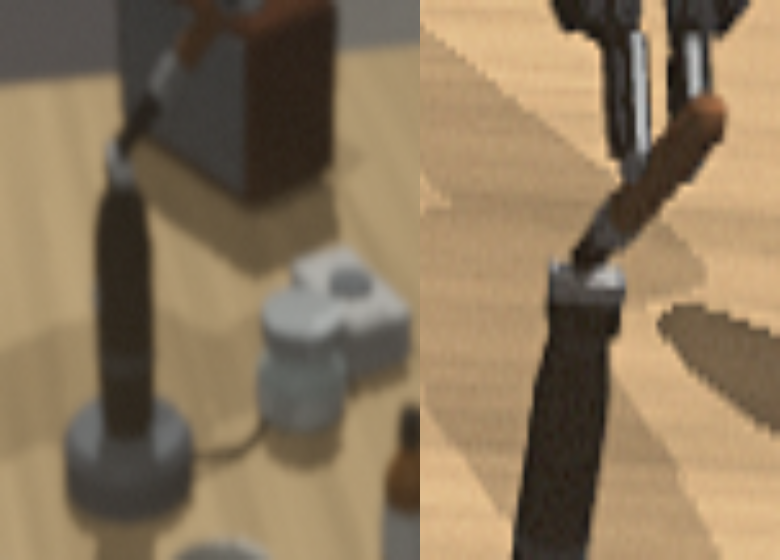

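Request:
drive_tool([
  [[0, 0, -0.0005, 0, 0, 0], [0, 0, -0.0005, 0, 0, 0], [0, 0, -0.0005, 0, 0, 0], [0, 0, 0, 0, 0, 0], [0, 0, 0, 0, 0, 0], [0, 0, 0, 0, 0, 0], [0, 0, 0, 0, 0, 0], [0, 0, 0, 0, 0, 0], [0, 0, 0, 0, 0, 0], [0, 0, 0, 0, 0, 0]],
])

```text
time_s: 14.85
eef_pos: [0.6379, 0.3105, 0.2374]
tool_rot: [0.371, -0.038, 0.928, 0.014]
contact_force: [1.5, -0.2, 2.9]
opening: 0.195
```

```bash
python3 tip.py; python3 tip.py
```

```text
t 14.85 eef [0.6379 0.3105 0.2374] F [ 1.48 -0.18  2.93] J [ 0.445  0.107 -0.501  0.236 -0.25   0.267]
tip [0.5639 0.3042 0.1704] toolx [-0.722 -0.061 -0.689]
t 14.85 eef [0.6379 0.3105 0.2374] F [ 1.48 -0.18  2.93] J [ 0.445  0.107 -0.501  0.236 -0.25   0.267]
tip [0.5639 0.3042 0.1704] toolx [-0.722 -0.061 -0.689]
```

Request:
drive_tool([
  [[0, 0, 0.03, 0, 0, 0], [-0.006, -0.05, -0.008, -0.4, 4.8, 0], [-0.006, -0.05, -0.008, -0.4, 4.8, 0], [-0.006, -0.05, -0.008, -0.4, 4.8, 0], [-0.006, -0.05, -0.008, -0.4, 4.8, 0], [-0.006, -0.05, -0.008, -0.4, 4.8, 0], [-0.006, -0.05, -0.008, -0.4, 4.8, 0], [-0.006, -0.05, -0.008, -0.4, 4.8, 0], [-0.006, -0.05, -0.008, -0.4, 4.8, 0], [-0.006, -0.05, -0.008, -0.4, 4.8, 0]],
])

```text
time_s: 16.1
eef_pos: [0.5822, -0.1405, 0.1938]
tool_rot: [-0.001, -0.042, 0.999, -0.001]
contact_force: [0.0, 0.6, -1.0]
opening: 0.193
```

Request:
drive_tool([
  [[0, 0, -0.03, 0, 0, 0], [0, 0, -0.03, 0, 0, 0], [0, 0, -0.03, 0, 0, 0], [0, 0, 0, 0, 0, 0], [0, 0, 0, 0, 0, 0], [0, 0, 0, 0, 0, 0], [0, 0, 0, 0, 0, 0], [0, 0, 0, 0, 0, 0], [0, 0, 0, 0, 0, 0], [0, 0, 0, 0, 0, 0]],
])

```text
time_s: 17.35
eef_pos: [0.5836, -0.1396, 0.1049]
tool_rot: [0.001, -0.042, 0.999, -0.002]
contact_force: [0.4, 0.0, -1.1]
opening: 0.194
```

```bash
python3 - <<'E'
from tip import *
c=cap('wrist','w10.png');P=cloud(c);T=(P-o['eef_pos'])@R
for v in (43,60,90,120,200):
    row=T[v,240:320]; m=np.abs(row[:,2])<.03
    print(v,np.nanmedian(row[m],0).round(4) if m.any() else None, np.nanmedian(P[v,240:320][m],0).round(4))
Rt=Rot.from_quat([-.042,.999,0,0.]).as_matrix()
print('rotvec',np.degrees(Rot.from_matrix(Rt@R.T).as_rotvec()).round(2), np.array([.585,-.1405,.007])-o['eef_pos'])
X,Y,z=P[...,0],P[...,1],P[...,2]
E
```

```text
t 17.35 eef [ 0.5836 -0.1396  0.1049] F [ 0.36  0.02 -1.14] J [-0.367  0.422 -0.112  1.033 -0.002 -0.452]
tip [ 0.4839 -0.148   0.1074] toolx [-0.996 -0.084 -0.002]
43 [ 1.003e-01  1.000e-04 -5.800e-03] [ 0.4836 -0.1479  0.1105]
60 [ 0.0945  0.0001 -0.006 ] [ 0.4894 -0.1475  0.1107]
90 [ 0.0841  0.     -0.006 ] [ 0.4997 -0.1466  0.1107]
120 [ 0.0733  0.0002 -0.0057] [ 0.5105 -0.1455  0.1104]
200 [ 0.0426  0.     -0.008 ] [ 0.5409 -0.1432  0.1128]
rotvec [ 0.21  0.15 -0.02] [ 0.0014156  -0.00092294 -0.09792217]
```

View pics/w10.png

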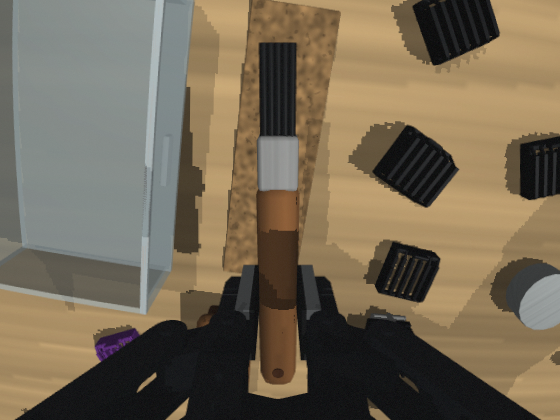

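Request:
drive_tool([
  [[0.001, 0, -0.03, 0.2, 0.15, 0], [0, 0, -0.03, 0, 0, 0], [0, 0, -0.02, 0, 0, 0], [0, 0, -0.01, 0, 0, 0], [0, 0, -0.005, 0, 0, 0], [0, 0, -0.002, 0, 0, 0], [0, 0, -0.001, 0, 0, 0], [0, 0, 0, 0, 0, 0], [0, 0, 0, 0, 0, 0], [0, 0, 0, 0, 0, 0]],
])

```text
time_s: 18.65
eef_pos: [0.5849, -0.1397, 0.0086]
tool_rot: [0.001, -0.042, 0.999, -0.0]
contact_force: [-2.5, 0.8, 4.9]
opening: 0.195
```

Request:
drive_tool([
  [[0, 0, 0, 0, 0, 0], [0, 0, 0, 0, 0, 0], [0, 0, 0, 0, 0, 0], [0, 0, 0, 0, 0, 0], [0, 0, 0.015, 0, 0, 0], [0, 0, 0.03, 0, 0, 0], [0, 0, 0.05, 0, 0, 0], [-0.02, 0.01, 0.05, 0, 0, 0], [-0.03, 0.02, 0.05, 0, 0, 0], [-0.03, 0.02, 0.02, 0, 0, 0]],
], gripper=120)

```text
time_s: 19.9
eef_pos: [0.5053, -0.0897, 0.2264]
tool_rot: [0.003, -0.042, 0.999, -0.001]
contact_force: [0.7, -0.4, 0.4]
opening: 0.533
```

```bash
python3 - <<'E'
from tip import *
c=cap('wrist','w11.png');from m import guards
guards(c,[(.532,.050),(.54,-.051),(.449,-.042),(.628,-.039)])
P=cloud(c);X,Y,z=P[...,0],P[...,1],P[...,2]
m=(X>.45)&(X<.66)&(Y>-.19)&(Y<-.10)&(z>.0085)&(z<.03)
Q=P[m]; print('brush',len(Q),np.percentile(Q[:,2],[50,95]),cv2.minAreaRect((Q[:,:2]*1000).astype(np.float32)))
E
```

```text
t 19.9 eef [ 0.5053 -0.0897  0.2264] F [ 0.68 -0.41  0.35] J [-0.332  0.19  -0.129  1.246 -0.    -0.416]
tip [ 0.4056 -0.0981  0.2285] toolx [-0.996 -0.084 -0.006]
(0.532, 0.05) 1079 h [15.9 19.1 19.6] rect [531.4  50.4] [39.3 36.5] 16.6
(0.54, -0.051) 1428 h [24.  30.8 31.4] rect [538.8 -50.9] [35.8 38.1] 61.4
(0.449, -0.042) 1059 h [22.5 25.1 25.7] rect [448.  -42.1] [39.8 35.3] 30.0
(0.628, -0.039) 716 h [14.  16.2 17.9] rect [632.4 -39.4] [36.5 60.9] 81.2
brush 2016 [0.01590342 0.01797328] ((560.1787719726562, -141.8408966064453), (152.57275390625, 17.958629608154297), 4.838072776794434)
```

View pics/w11.png

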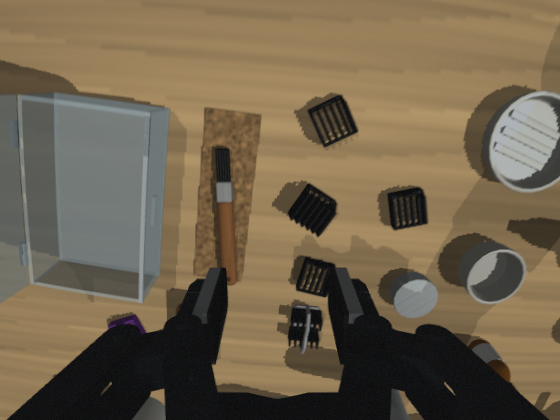

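Request:
drive_tool([
  [[-0.0082, 0.0068, -0.02, 0, 0, 3.6], [-0.0082, 0.0068, -0.02, 0, 0, 3.6], [-0.0082, 0.0068, -0.02, 0, 0, 3.6], [-0.0082, 0.0068, -0.02, 0, 0, 3.6], [-0.0082, 0.0068, -0.02, 0, 0, 3.6], [-0.0082, 0.0068, -0.02, 0, 0, 3.6], [-0.0082, 0.0068, -0.02, 0, 0, 3.6], [0, 0, -0.03, 0, 0, 0], [0, 0, -0.03, 0, 0, 0], [0, 0, -0.02, 0, 0, 0]],
], gripper=75)

```text
time_s: 21.2
eef_pos: [0.4471, -0.0419, 0.0014]
tool_rot: [-0.0, -0.259, 0.966, 0.0]
contact_force: [0.0, 0.4, -0.5]
opening: 0.709
```

```bash
python3 tip.py; python3 -c "
from h import *
cap('wrist','w12.png')"
```

```text
t 21.2 eef [ 0.4471 -0.0419  0.0014] F [ 0.03  0.36 -0.55] J [-0.273  0.286 -0.622  0.663 -0.    -0.797]
tip [ 0.3605 -0.092   0.0041] toolx [-0.866 -0.501  0.   ]
```

View pics/w12.png

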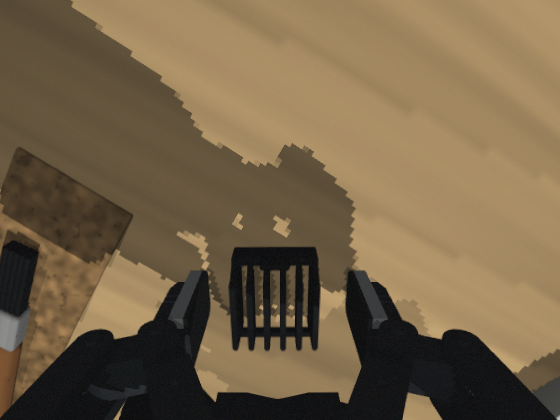

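Request:
drive_tool([
  [[0, 0, 0.002, 0, 0, 0], [0, 0, 0, 0, 0, 0], [0, 0, 0, 0, 0, 0], [0, 0, 0, 0, 0, 0], [0, 0, 0, 0, 0, 0], [0, 0, 0.01, 0, 0, 0], [0, 0, 0.025, 0, 0, 0], [0, 0, 0.03, 0, 0, 0], [0, 0.02, 0.02, 0, 0, 0], [0, 0.04, 0.01, 0, 0, 0]],
], gripper=255, force=30)

```text
time_s: 22.5
eef_pos: [0.4484, 0.0177, 0.1009]
tool_rot: [0.001, -0.258, 0.966, -0.001]
contact_force: [1.3, 0.7, -0.8]
opening: 0.417
```

```bash
python3 tip.py; python3 - <<'E'
from h import *
c=cap('wrist','w13.png')
E
```

```text
t 22.5 eef [0.4484 0.0177 0.1009] F [ 1.28  0.73 -0.81] J [-0.14   0.156 -0.494  0.917 -0.    -0.661]
tip [ 0.3617 -0.0321  0.1034] toolx [-0.867 -0.498 -0.002]
```

View pics/w13.png

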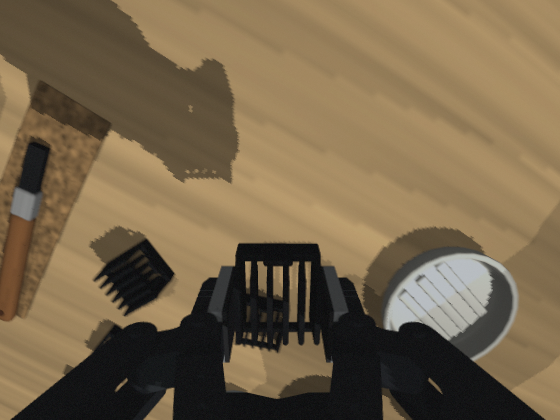

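Request:
drive_tool([
  [[0, 0.037, 0, 0, 0, 0], [0, 0.037, 0, 0, 0, 0], [0, 0.037, 0, 0, 0, 0], [0, 0.036, 0, 0, 0, 0], [0, 0, -0.02, 0, 0, 0], [0, 0, -0.02, 0, 0, 0], [0, 0, -0.015, 0, 0, 0], [0, 0, 0, 0, 0, 0], [0, 0, 0, 0, 0, 0], [0, 0, 0, 0, 0, 0]],
])

```text
time_s: 23.8
eef_pos: [0.4479, 0.165, 0.0447]
tool_rot: [0.001, -0.259, 0.966, -0.0]
contact_force: [-0.9, -0.4, 0.0]
opening: 0.414
```

```bash
python3 tip.py; python3 - <<'E'
from h import *
c=cap('wrist','w14.png')
s=cap('side');cc=cap('scene')
a=cv2.resize(s['color'][150:270,140:260],(400,500)); b=cv2.resize(cc['color'][160:240,295:375],(400,500))
cv2.imwrite('pics/d14.png',np.hstack([a,b]))
E
```

```text
t 23.8 eef [0.4479 0.165  0.0447] F [-0.85 -0.43  0.03] J [ 0.185  0.271 -0.506  0.793 -0.    -0.339]
tip [0.3613 0.115  0.0472] toolx [-0.866 -0.5   -0.001]
```

View pics/w14.png

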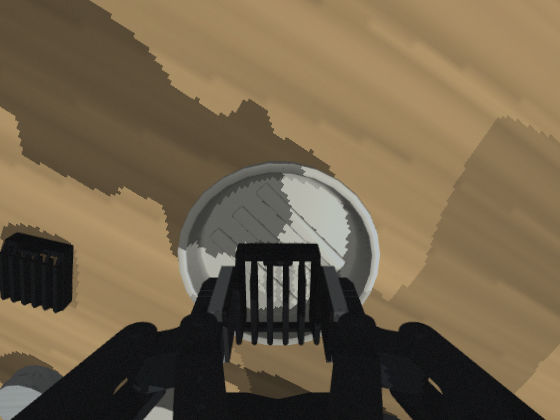

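View pics/d14.png

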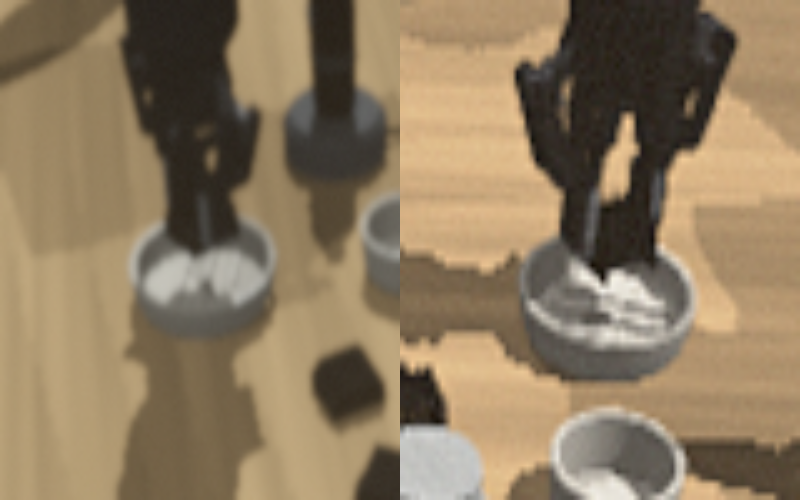

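Request:
drive_tool([
  [[0, 0, -0.012, 0, 0, 0], [0, 0, -0.01, 0, 0, 0], [0, 0, -0.004, 0, 0, 0], [0, 0, -0.002, 0, 0, 0], [0, 0, -0.002, 0, 0, 0], [0, 0, -0.001, 0, 0, 0], [0, 0, 0, 0, 0, 0], [0, 0, 0, 0, 0, 0], [0, 0, 0, 0, 0, 0], [0, 0, 0, 0, 0, 0]],
])

```text
time_s: 25.2
eef_pos: [0.4473, 0.165, 0.0141]
tool_rot: [0.0, -0.259, 0.966, -0.0]
contact_force: [-2.8, -0.4, 11.1]
opening: 0.414
```

```bash
python3 tip.py
```

```text
t 25.2 eef [0.4473 0.165  0.0141] F [-2.77 -0.43 11.07] J [ 0.185  0.311 -0.543  0.716 -0.    -0.339]
tip [0.3607 0.115  0.0167] toolx [-0.866 -0.501 -0.001]
```

Request:
drive_tool([
  [[0, 0, 0.0005, 0, 0, 0], [0, 0, 0, 0, 0, 0], [0, 0, 0, 0, 0, 0], [0, 0, 0.01, 0, 0, 0], [0, 0, 0.02, 0, 0, 0], [0, 0, 0.03, 0, 0, 0], [-0.01, -0.01, 0.02, 0, 0, 5], [-0.015, -0.015, 0, 0, 0, 5], [-0.015, -0.018, 0, 0, 0, 5], [-0.012, -0.018, 0, 0, 0, 5]],
], gripper=103)

```text
time_s: 26.45
eef_pos: [0.3947, 0.1036, 0.094]
tool_rot: [0.0, -0.424, 0.905, -0.0]
contact_force: [0.4, -0.1, 0.8]
opening: 0.597
```

```bash
python3 tip.py; python3 - <<'E'
from h import *
c=cap('wrist','w15.png');P=cloud(c);X,Y,z=P[...,0],P[...,1],P[...,2]
Q=P[(np.hypot(X-.45,Y-.17)<.08)&(z>.022)&(z<.03)&(c['color'].astype(int).sum(2)>250)]
from scipy.optimize import least_squares
print(least_squares(lambda p:np.hypot(Q[:,0]-p[0],Q[:,1]-p[1])-.0495,[.447,.165],loss='soft_l1',f_scale=.002).x)
from m import guards; guards(c,[(.447,.165)])
E
```

```text
t 26.45 eef [0.3947 0.1036 0.094 ] F [ 0.4  -0.11  0.79] J [ 0.059  0.09  -0.591  0.888 -0.    -0.817]
tip [0.3308 0.0268 0.0967] toolx [-0.64  -0.769 -0.   ]
[0.44667068 0.16559338]
(0.447, 0.165) 3765 h [23.3 33.5 34. ] rect [449.8 158.7] [51.  51.1] 30.4
```

View pics/w15.png

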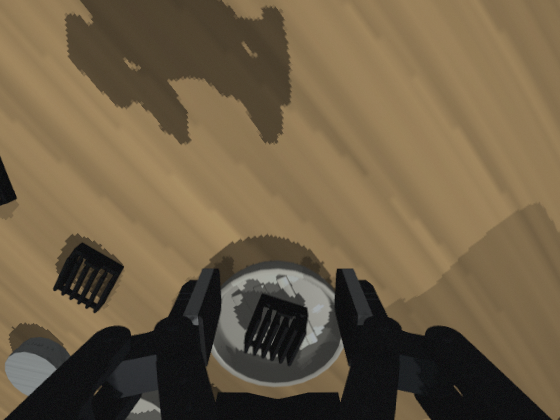

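Request:
drive_tool([
  [[0, 0, -0.03, 0, 0, 0], [0, 0, -0.03, 0, 0, 0], [0, 0, -0.02, 0, 0, 0], [0, 0, -0.01, 0, 0, 0], [0.0064, 0.0077, 0, 0, 0, 0], [0.0064, 0.0077, 0, 0, 0, 0], [0.0064, 0.0077, 0, 0, 0, 0], [0.0064, 0.0077, 0, 0, 0, 0], [0.0064, 0.0077, 0, 0, 0, 0], [0, 0, 0, 0, 0, 0]],
])

```text
time_s: 27.75
eef_pos: [0.4281, 0.1434, 0.0035]
tool_rot: [0.001, -0.423, 0.906, 0.0]
contact_force: [-1.1, -0.1, -0.8]
opening: 0.598
```

```bash
cat > dish.py <<'E'
from tip import *
import sys
fn=sys.argv[1]
c=cap('wrist',fn+'w.png');s=cap('side');cc=cap('scene')
a=cv2.resize(s['color'][150:270,140:290],(500,400)); b=cv2.resize(cc['color'][150:260,295:415],(300,400))
cv2.imwrite('pics/'+fn+'.png',np.hstack([a,b]))
from scipy.optimize import least_squares
for n,k in(('w',c),('s',s),('c',cc)):
    P=cloud(k);X,Y,z=P[...,0],P[...,1],P[...,2]
    Q=P[(np.hypot(X-.475,Y-.2)<.1)&(np.hypot(X-.5945,Y-.159)>.045)&(np.hypot(X-.5645,Y-.306)>.047)&(z>.0215)&(z<.028)&(k['color'].astype(int).sum(2)>250)]
    if len(Q)>20: print(n,len(Q),least_squares(lambda p:np.hypot(Q[:,0]-p[0],Q[:,1]-p[1])-.0495,[.475,.2],loss='soft_l1',f_scale=.002).x.round(4))
    Q=P[(np.hypot(X-.5945,Y-.159)<.05)&(z>.029)&(z<.037)&(k['color'].astype(int).sum(2)>250)]
    if len(Q)>20: print('pot',n,len(Q),least_squares(lambda p:np.hypot(Q[:,0]-p[0],Q[:,1]-p[1])-.033,[.5945,.159],loss='soft_l1',f_scale=.002).x.round(4))
E
python3 dish.py d16
```

```text
t 27.75 eef [0.4281 0.1434 0.0035] F [-1.05 -0.14 -0.77] J [ 0.145  0.285 -0.616  0.668  0.001 -0.73 ]
tip [0.364  0.0667 0.006 ] toolx [-0.642 -0.767 -0.001]
w 1233 [0.4012 0.113 ]
s 101 [0.4634 0.1843]
pot s 107 [0.5962 0.1576]
c 131 [0.4646 0.1844]
pot c 101 [0.5974 0.1589]
```

View pics/d16.png

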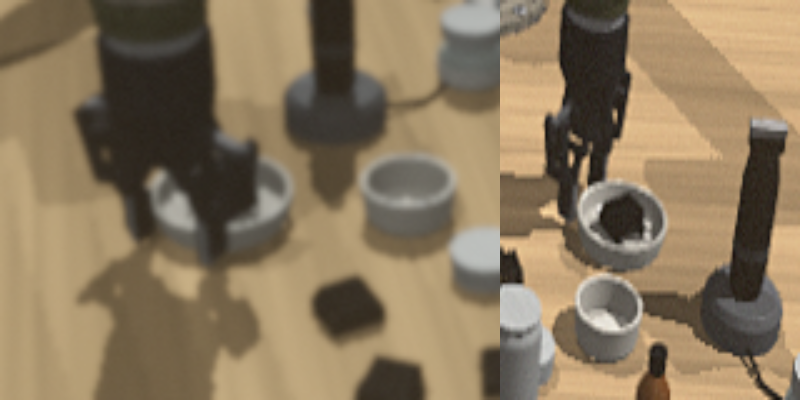

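View pics/d16w.png

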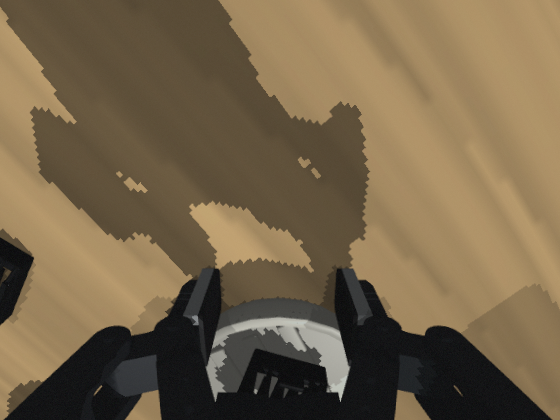

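Request:
drive_tool([
  [[0.0063, 0.0076, 0, 0, 0, 0], [0.0063, 0.0076, 0, 0, 0, 0], [0.0063, 0.0076, 0, 0, 0, 0], [0.0063, 0.0076, 0, 0, 0, 0], [0.005, 0.006, 0, 0, 0, 0], [0.0032, 0.0038, 0, 0, 0, 0], [0.002, 0.0023, 0, 0, 0, 0], [0, 0, 0, 0, 0, 0], [0, 0, 0, 0, 0, 0], [0, 0, 0, 0, 0, 0]],
])

```text
time_s: 29.15
eef_pos: [0.4628, 0.185, 0.0036]
tool_rot: [0.0, -0.423, 0.906, -0.0]
contact_force: [1.0, 0.4, 0.1]
opening: 0.596
```

```bash
sed -i 's/X-.475,Y-.2)/X-.5,Y-.23)/' dish.py; python3 dish.py d17
```

```text
t 29.15 eef [0.4628 0.185  0.0036] F [1.04 0.38 0.07] J [ 0.219  0.36  -0.501  0.71   0.    -0.654]
tip [0.3985 0.1084 0.0062] toolx [-0.643 -0.766 -0.001]
w 1222 [0.4966 0.2276]
pot w 249 [0.5942 0.1606]
s 73 [0.4972 0.2246]
pot s 94 [0.5959 0.1582]
c 128 [0.4993 0.2259]
pot c 98 [0.5974 0.1591]
```

View pics/d17.png

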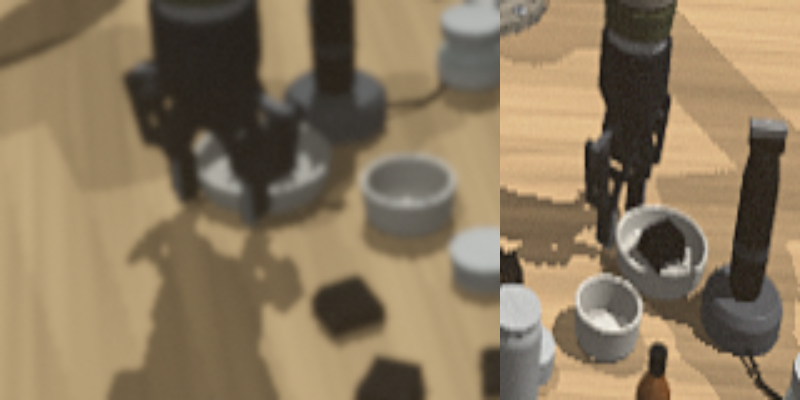

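Request:
drive_tool([
  [[0.0013, 0.0015, 0, 0, 0, 0], [0.0013, 0.0015, 0, 0, 0, 0], [0.0013, 0.0015, 0, 0, 0, 0], [0.0013, 0.0015, 0, 0, 0, 0], [0.0007, 0.0008, 0, 0, 0, 0], [0.0006, 0.0008, 0, 0, 0, 0], [0.0006, 0.0008, 0, 0, 0, 0], [0, 0, 0, 0, 0, 0], [0, 0, 0, 0, 0, 0], [0, 0, 0, 0, 0, 0]],
])

```text
time_s: 30.55
eef_pos: [0.4698, 0.1935, 0.0034]
tool_rot: [0.0, -0.423, 0.906, 0.0]
contact_force: [-1.0, -0.2, -0.3]
opening: 0.598
```

```bash
python3 dish.py d18
```

```text
t 30.55 eef [0.4698 0.1935 0.0034] F [-1.04 -0.16 -0.26] J [ 0.233  0.375 -0.476  0.719  0.    -0.641]
tip [0.4056 0.1168 0.0061] toolx [-0.642 -0.766 -0.   ]
w 1225 [0.5036 0.2355]
pot w 327 [0.5947 0.1601]
s 70 [0.5048 0.2333]
pot s 107 [0.5958 0.1581]
c 112 [0.5062 0.2343]
pot c 95 [0.5973 0.1589]
```

Request:
drive_tool([
  [[0.0003, 0.0004, 0, 0, 0, 0], [0.0003, 0.0004, 0, 0, 0, 0], [0.0003, 0.0004, 0, 0, 0, 0], [0.0003, 0.0004, 0, 0, 0, 0], [0, 0, 0, 0, 0, 0], [0, 0, 0, 0, 0, 0], [0, 0, 0, 0, 0, 0], [0, 0, 0, 0, 0, 0], [0, 0, 0, 0, 0, 0], [0, 0, 0, 0, 0, 0]],
])

```text
time_s: 31.95
eef_pos: [0.4707, 0.1949, 0.0033]
tool_rot: [-0.0, -0.423, 0.906, -0.0]
contact_force: [-3.7, -3.7, 1.1]
opening: 0.601
```

```bash
python3 dish.py d19; python3 - <<'E'
from h import *
c=load('scene');s=load('side')
a=cv2.resize(s['color'][170:230,190:270],(460,500),interpolation=cv2.INTER_CUBIC); b=cv2.resize(c['color'][200:260,330:410],(340,500),interpolation=cv2.INTER_CUBIC)
cv2.imwrite('pics/d19z.png',cv2.convertScaleAbs(np.hstack([a,b]),alpha=1.3))
E
```

```text
t 31.95 eef [0.4707 0.1949 0.0033] F [-3.7  -3.73  1.12] J [ 0.235  0.378 -0.472  0.721 -0.    -0.638]
tip [0.4065 0.1183 0.0061] toolx [-0.642 -0.766  0.   ]
w 1234 [0.5044 0.2365]
pot w 335 [0.5947 0.1601]
s 56 [0.5059 0.2345]
pot s 104 [0.596  0.1578]
c 117 [0.5071 0.2351]
pot c 101 [0.5972 0.1586]
```

View pics/d19z.png

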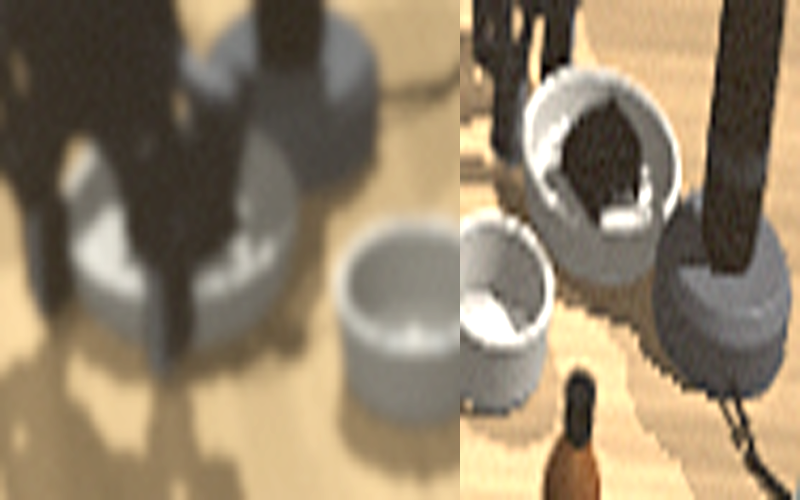

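Request:
drive_tool([
  [[-0.0064, -0.0077, 0, 0, 0, 0], [-0.0064, -0.0077, 0, 0, 0, 0], [0, 0, 0.035, 0, 0, 0], [0, 0, 0.035, 0, 0, 0], [0, 0, 0.035, 0, 0, 0], [0.0147, -0.0258, 0.01, 0, 0, -6.8], [0.0147, -0.0258, 0.01, 0, 0, -6.8], [0.0147, -0.0258, 0.01, 0, 0, -6.8], [0.0147, -0.0258, 0.01, 0, 0, -6.8], [0.0147, -0.0258, 0.01, 0, 0, -6.8]],
])

```text
time_s: 33.35
eef_pos: [0.532, 0.0496, 0.1589]
tool_rot: [0.001, -0.137, 0.991, 0.0]
contact_force: [0.1, -0.2, 0.5]
opening: 0.6
```

```bash
python3 - <<'E'
from tip import *
c=cap('wrist','w20.png')
from m import guards; guards(c,[(.532,.050),(.539,-.051),(.627,-.039)],rad=.032)
s=cap('scene'); guards(s,[(.534,.050),(.544,-.051),(.627,-.038)])
E
```

```text
t 33.35 eef [0.532  0.0496 0.1589] F [ 0.15 -0.21  0.47] J [-5.800e-02  2.670e-01 -1.980e-01  1.105e+00  1.000e-03 -3.330e-01]
tip [0.4358 0.0224 0.1615] toolx [-0.962 -0.272 -0.001]
(0.532, 0.05) 1100 h [17.8 19.1 19.7] rect [532.2  50. ] [39.9 34.7] 16.6
(0.539, -0.051) 1751 h [24.7 31.  31.5] rect [539.5 -51. ] [35.7 40.5] 61.1
(0.627, -0.039) 1022 h [14.5 16.3 17.7] rect [622.3 -37.5] [35.4 41.5] 79.5
(0.534, 0.05) 113 h [13.2 17.9 19.4] rect [535.5  49.2] [41.2 34.3] 17.1
(0.544, -0.051) 194 h [22.9 29.2 30.7] rect [546.2 -53.5] [37.3 35. ] 63.6
(0.627, -0.038) 112 h [12.1 15.  15.7] rect [627.2 -38. ] [36.5 41.5] 77.3
```

View pics/w20.png

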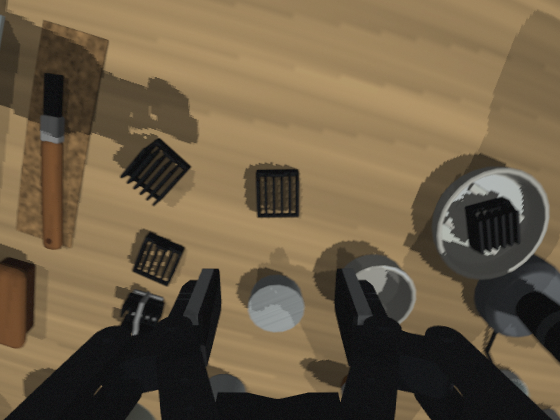

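Request:
drive_tool([
  [[0, 0, -0.03, 0, 0, 0], [0, 0, -0.03, 0, 0, 0], [0, 0, -0.03, 0, 0, 0], [0, 0, -0.03, 0, 0, 0], [0, 0, -0.02, 0, 0, 0], [0, 0, -0.01, 0, 0, 0], [0, 0, -0.004, 0, 0, 0], [0, 0, 0, 0, 0, 0], [0, 0, 0, 0, 0, 0], [0, 0, 0, 0, 0, 0]],
], gripper=75)

```text
time_s: 34.7
eef_pos: [0.5322, 0.0506, 0.005]
tool_rot: [0.001, -0.139, 0.99, -0.0]
contact_force: [-0.2, 0.6, 0.0]
opening: 0.707
```

Request:
drive_tool([
  [[0, 0, 0, 0, 0, 0], [0, 0, 0, 0, 0, 0], [0, 0, 0, 0, 0, 0], [0, 0, 0, 0, 0, 0], [0, 0, 0, 0, 0, 0], [0, 0, 0.01, 0, 0, 0], [0, 0, 0.03, 0, 0, 0], [0, 0, 0.04, 0, 0, 0], [0, 0, 0.05, 0, 0, 0], [0, 0, 0.04, 0, 0, 0]],
], gripper=255)

```text
time_s: 35.95
eef_pos: [0.5316, 0.0506, 0.1766]
tool_rot: [0.0, -0.139, 0.99, -0.0]
contact_force: [-0.1, -0.3, -0.3]
opening: 0.409
```

```bash
python3 - <<'E'
from tip import *
c=cap('wrist','w21.png')
# box geometry
w=dict(np.load('w2.npz'));P=cloud(w);X,Y,z=P[...,0],P[...,1],P[...,2]
Q=P[(X>.4)&(X<.75)&(Y<-.16)&(Y>-.36)&(z>.056)&(z<.068)]
print(cv2.minAreaRect((Q[:,:2]*1000).astype(np.float32)))
c2=cap('scene');s2=cap('side')
for n,k in(('scene',c2),('side',s2)):
    P=cloud(k);X,Y,z=P[...,0],P[...,1],P[...,2]
    Q=P[(X>.4)&(X<.75)&(Y<-.16)&(Y>-.36)&(z>.056)&(z<.068)]
    print(n,len(Q),cv2.minAreaRect((Q[:,:2]*1000).astype(np.float32)))
    Q=P[(X>.4)&(X<.75)&(Y<-.16)&(Y>-.5)&(z>.08)&(z<.2)]
    print(len(Q),Q.min(0),Q.max(0))
E
```

```text
t 35.95 eef [0.5316 0.0506 0.1766] F [-0.06 -0.27 -0.33] J [-0.055  0.256 -0.167  1.147 -0.    -0.335]
tip [0.4355 0.023  0.1792] toolx [-0.961 -0.276 -0.001]
((539.2954711914062, -271.9310302734375), (123.27082824707031, 191.48468017578125), 85.49400329589844)
scene 382 ((543.1460571289062, -274.0787658691406), (125.83460998535156, 193.08506774902344), 85.44827270507812)
1386 [ 0.43834742 -0.36165223  0.08014098] [ 0.63476539 -0.3264038   0.18492974]
side 710 ((540.832275390625, -274.5472412109375), (131.00035095214844, 189.1546630859375), 85.7546157836914)
5666 [ 0.44083903 -0.35892408  0.08001869] [ 0.63061418 -0.3284605   0.18828191]
```

View pics/w21.png

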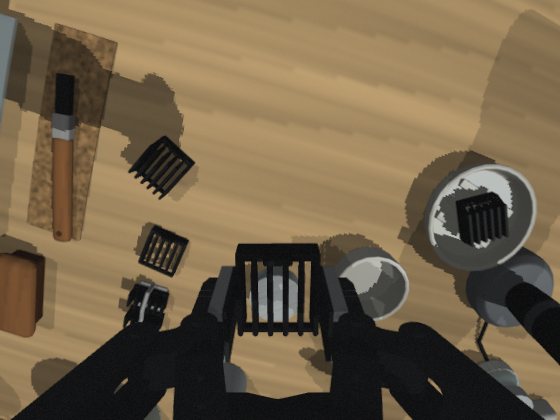

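Request:
drive_tool([
  [[0.0086, -0.0405, -0.003, 0, 0, -2.56], [0.0086, -0.0405, -0.003, 0, 0, -2.56], [0.0086, -0.0405, -0.003, 0, 0, -2.56], [0.0086, -0.0405, -0.003, 0, 0, -2.56], [0.0086, -0.0405, -0.003, 0, 0, -2.56], [0.0086, -0.0405, -0.003, 0, 0, -2.56], [0.0086, -0.0405, -0.003, 0, 0, -2.56], [0.0086, -0.0405, -0.003, 0, 0, -2.56], [0, 0, -0.02, 0, 0, 0], [0, 0, 0, 0, 0, 0]],
])

```text
time_s: 37.35
eef_pos: [0.5981, -0.2727, 0.1266]
tool_rot: [-0.003, 0.039, 0.999, 0.002]
contact_force: [0.2, 0.5, -0.3]
opening: 0.41
```

```bash
cat > bx.py <<'E'
from tip import *
import sys
fn=sys.argv[1]
c=cap('wrist',fn+'w.png');s=cap('side');cc=cap('scene')
a=cv2.resize(s['color'][190:400,190:400],(420,420)); b=cv2.resize(cc['color'][130:270,110:250],(380,420))
cv2.imwrite('pics/'+fn+'.png',cv2.convertScaleAbs(np.hstack([a,b]),alpha=1.3))
E
python3 bx.py b22
```

```text
t 37.35 eef [ 0.5981 -0.2727  0.1266] F [ 0.16  0.48 -0.27] J [-0.55   0.522  0.105  1.16   0.    -0.471]
tip [ 0.4984 -0.2648  0.13  ] toolx [-0.997  0.079  0.006]
```

View pics/b22w.png

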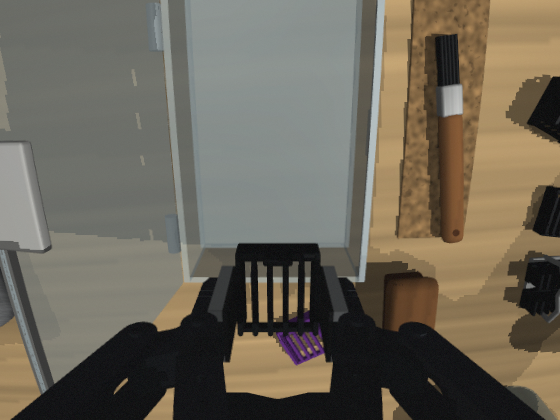

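View pics/b22.png

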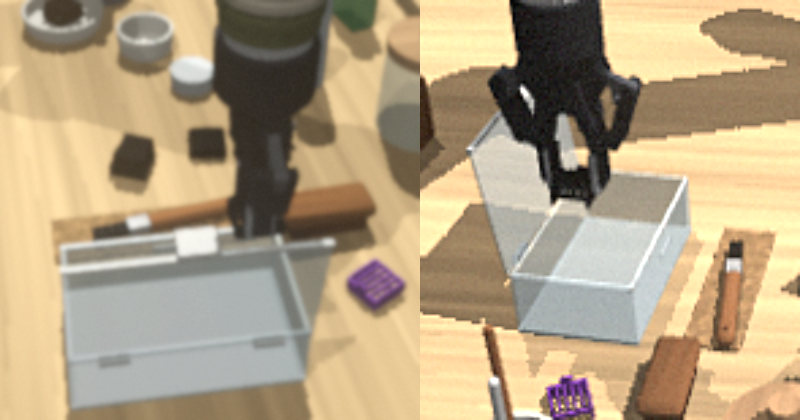

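```bash
python3 - <<'E'
from h import *
c=load('wrist')
print(plane(c,[(188,282),(362,280),(165,8),(382,5)],.0605))
w=dict(np.load('w2.npz'));print(plane(w,[(58,158),(76,302),(160,165),(173,300)],.0605))
E
```

```text
[[ 0.62991301 -0.33474064  0.0605    ]
 [ 0.63768672 -0.21931911  0.0605    ]
 [ 0.46573332 -0.32254439  0.0605    ]
 [ 0.47348029 -0.20647528  0.0605    ]]
[[ 0.44056982 -0.32013478  0.0605    ]
 [ 0.62913761 -0.3346541   0.0605    ]
 [ 0.45000483 -0.20219706  0.0605    ]
 [ 0.62289673 -0.20442396  0.0605    ]]
```

Request:
drive_tool([
  [[-0.003, -0.002, -0.03, 0, 0, 0], [0, 0, -0.03, 0, 0, 0], [0, 0, -0.03, 0, 0, 0], [0, 0, -0.015, 0, 0, 0], [0, 0, -0.007, 0, 0, 0], [0, 0, -0.003, 0, 0, 0], [0, 0, -0.001, 0, 0, 0], [0, 0, 0, 0, 0, 0], [0, 0, 0, 0, 0, 0], [0, 0, 0, 0, 0, 0]],
])

```text
time_s: 38.75
eef_pos: [0.5976, -0.2755, 0.0147]
tool_rot: [0.0, 0.039, 0.999, -0.0]
contact_force: [0.9, 1.4, 1.0]
opening: 0.414
```

Request:
drive_tool([
  [[0, 0, -0.002, 0, 0, 0], [0, 0, -0.002, 0, 0, 0], [0, 0, -0.001, 0, 0, 0], [0, 0, 0, 0, 0, 0], [0, 0, 0, 0, 0, 0], [0, 0, 0, 0, 0, 0], [0, 0, 0, 0, 0, 0], [0, 0, 0, 0, 0, 0], [0, 0, 0, 0, 0, 0], [0, 0, 0, 0, 0, 0]],
])

```text
time_s: 40.0
eef_pos: [0.5974, -0.2754, 0.0094]
tool_rot: [0.0, 0.039, 0.999, -0.0]
contact_force: [-0.4, 1.8, -1.1]
opening: 0.414
```

Request:
drive_tool([
  [[0, 0, 0, 0, 0, 0], [0, 0, 0, 0, 0, 0], [0, 0, 0, 0, 0, 0], [0, 0, 0.01, 0, 0, 0], [0, 0, 0.03, 0, 0, 0], [0, 0, 0.04, 0, 0, 0], [0, 0, 0.04, 0, 0, 0], [-0.015, 0.055, 0, 0, 0, -7.5], [-0.015, 0.055, 0, 0, 0, -7.5], [-0.015, 0.055, 0, 0, 0, -7.5]],
], gripper=103)

```text
time_s: 41.25
eef_pos: [0.552, -0.1095, 0.1302]
tool_rot: [0.001, 0.236, 0.972, -0.0]
contact_force: [0.2, 0.3, 0.6]
opening: 0.596
```

```bash
python3 bx.py b23;python3 - <<'E'
from m import *
guards(load('wrist'),[(.539,-.051),(.627,-.039)],rad=.032)
guards(load('side'),[(.539,-.051),(.627,-.039)],rad=.032)
E
```

```text
t 41.25 eef [ 0.552  -0.1095  0.1302] F [0.18 0.28 0.58] J [-0.338  0.338 -0.172  1.059 -0.     0.138]
tip [ 0.4632 -0.0637  0.1327] toolx [-0.889  0.458 -0.002]
(0.539, -0.051) 2691 h [24.3 30.9 31.4] rect [539.8 -51.3] [35.8 40.5] 61.6
(0.627, -0.039) 1564 h [14.2 16.1 17.5] rect [622.6 -37.6] [36.8 40.1] 80.0
(0.539, -0.051) 326 h [25.2 29.9 31.1] rect [542.5 -53.3] [39.2 36.1] 60.6
(0.627, -0.039) 228 h [12.3 15.  16.2] rect [624.5 -37.8] [40.1 36. ] 78.9
```

View pics/b23w.png

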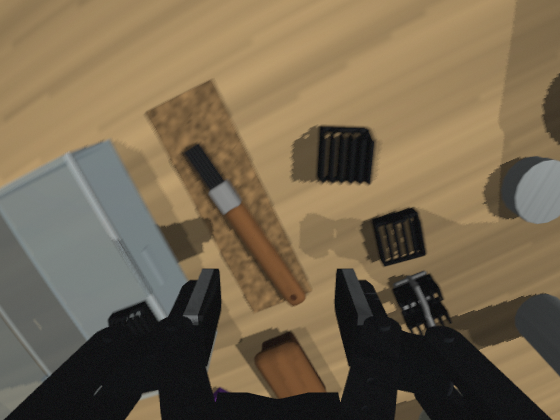

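View pics/b23.png

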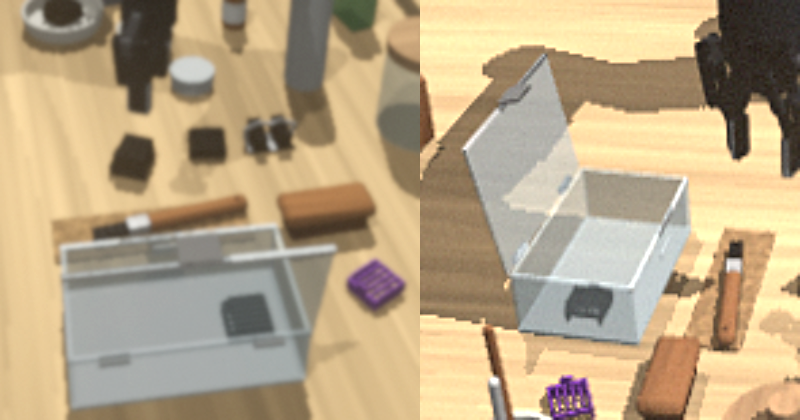

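Request:
drive_tool([
  [[-0.004, 0.0193, -0.015, 0, 0, -0.45], [-0.004, 0.0193, -0.015, 0, 0, -0.45], [-0.004, 0.0193, -0.015, 0, 0, -0.45], [0, 0, 0, 0, 0, 0], [0, 0, -0.03, 0, 0, 0], [0, 0, -0.03, 0, 0, 0], [0, 0, -0.012, 0, 0, 0], [0, 0, -0.007, 0, 0, 0], [0, 0, 0, 0, 0, 0], [0, 0, 0, 0, 0, 0]],
], gripper=75)

```text
time_s: 42.65
eef_pos: [0.5413, -0.0528, 0.0064]
tool_rot: [0.001, 0.244, 0.97, -0.0]
contact_force: [0.2, -1.1, 0.8]
opening: 0.709
```

Request:
drive_tool([
  [[0, 0, 0, 0, 0, 0], [0, 0, 0, 0, 0, 0], [0, 0, 0, 0, 0, 0], [0, 0, 0, 0, 0, 0], [0, 0, 0, 0, 0, 0], [0, 0, 0.01, 0, 0, 0], [0, 0, 0.03, 0, 0, 0], [0, 0, 0.04, 0, 0, 0], [0, 0, 0.04, 0, 0, 0], [0, 0, 0.02, 0, 0, 0]],
], gripper=255)

```text
time_s: 43.9
eef_pos: [0.5412, -0.0526, 0.1482]
tool_rot: [0.002, 0.244, 0.97, -0.0]
contact_force: [1.5, 0.0, -0.4]
opening: 0.417
```

```bash
python3 bx.py b24
```

```text
t 43.9 eef [ 0.5412 -0.0526  0.1482] F [ 1.45  0.02 -0.4 ] J [-0.245  0.29  -0.194  1.084 -0.     0.249]
tip [ 0.4532 -0.0052  0.1506] toolx [-0.881  0.474 -0.003]
```

View pics/b24w.png

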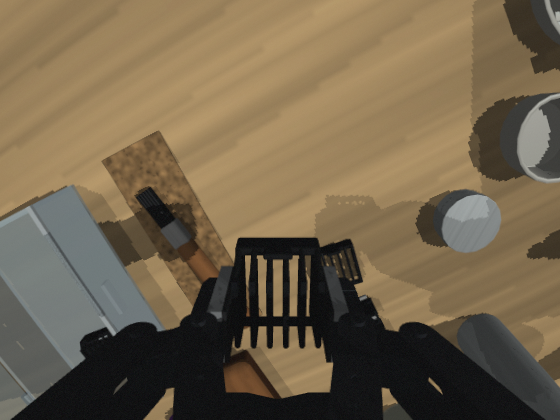

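Request:
drive_tool([
  [[-0.0004, -0.0362, 0, 0, 0, 3.97], [-0.0004, -0.0362, 0, 0, 0, 3.97], [-0.0004, -0.0362, 0, 0, 0, 3.97], [-0.0004, -0.0362, 0, 0, 0, 3.97], [-0.0004, -0.0362, 0, 0, 0, 3.97], [-0.0004, -0.0362, 0, 0, 0, 3.97], [0, 0, -0.02, 0, 0, 0], [0, 0, -0.02, 0, 0, 0], [0, 0, -0.01, 0, 0, 0], [0, 0, 0, 0, 0, 0]],
])

```text
time_s: 45.3
eef_pos: [0.537, -0.2689, 0.0937]
tool_rot: [-0.001, 0.039, 0.999, 0.001]
contact_force: [0.2, -1.2, 0.3]
opening: 0.417
```

```bash
python3 bx.py b25
```

```text
t 45.3 eef [ 0.537  -0.2689  0.0937] F [ 0.19 -1.17  0.26] J [-0.598  0.437 -0.118  1.019 -0.    -0.52 ]
tip [ 0.4373 -0.2611  0.0967] toolx [-0.997  0.078  0.003]
```

View pics/b25w.png

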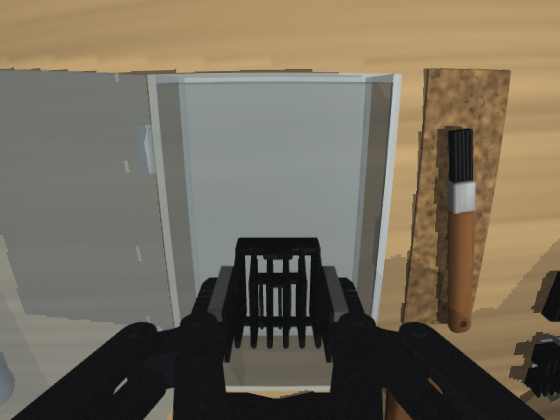

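View pics/b25.png

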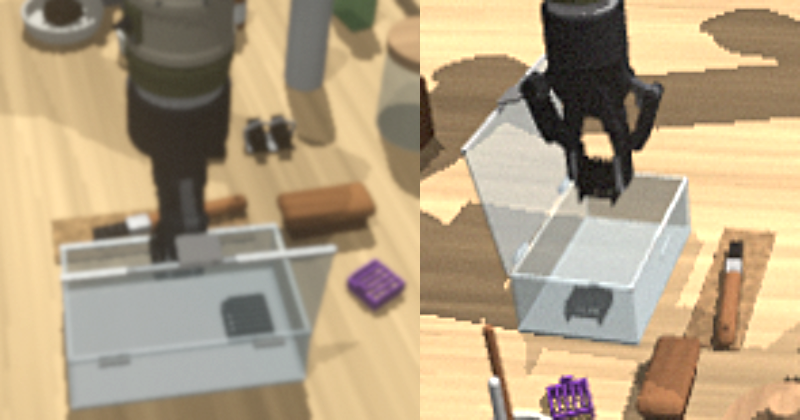

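Request:
drive_tool([
  [[0, 0, -0.03, 0, 0, 0], [0, 0, -0.025, 0, 0, 0], [0, 0, -0.015, 0, 0, 0], [0, 0, -0.007, 0, 0, 0], [0, 0, -0.003, 0, 0, 0], [0, 0, -0.002, 0, 0, 0], [0, 0, -0.001, 0, 0, 0], [0, 0, 0, 0, 0, 0], [0, 0, 0, 0, 0, 0], [0, 0, 0, 0, 0, 0]],
])

```text
time_s: 46.7
eef_pos: [0.5381, -0.2697, 0.0125]
tool_rot: [0.0, 0.039, 0.999, -0.0]
contact_force: [-1.0, 0.3, -1.5]
opening: 0.417
```

Request:
drive_tool([
  [[0, 0, 0, 0, 0, 0], [0, 0, 0, 0, 0, 0], [0, 0, 0, 0, 0, 0], [0, 0, 0.01, 0, 0, 0], [0, 0, 0.03, 0, 0, 0], [0, 0, 0.04, 0, 0, 0], [0, 0, 0.04, 0, 0, 0], [0.015, 0.045, 0, 0, 0, -2], [0.015, 0.045, 0, 0, 0, -2], [0.015, 0.045, 0, 0, 0, -2]],
], gripper=103)

```text
time_s: 47.95
eef_pos: [0.5836, -0.1337, 0.1335]
tool_rot: [0.001, 0.092, 0.996, -0.0]
contact_force: [0.4, 0.0, 0.3]
opening: 0.594
```

```bash
python3 bx.py b26;python3 - <<'E'
from m import *
guards(load('wrist'),[(.625,-.038)],rad=.032)
guards(load('side'),[(.627,-.039)],rad=.032)
E
```

```text
t 47.95 eef [ 0.5836 -0.1337  0.1335] F [0.43 0.05 0.29] J [-0.359  0.401 -0.07   1.098 -0.    -0.174]
tip [ 0.4853 -0.1153  0.1361] toolx [-0.983  0.184 -0.001]
(0.625, -0.038) 1713 h [14.  16.  17.2] rect [622.6 -37.9] [36.6 39.7] 79.3
(0.627, -0.039) 215 h [12.1 15.  15.9] rect [624.1 -39.1] [38.2 36.5] 80.2
```

View pics/b26w.png

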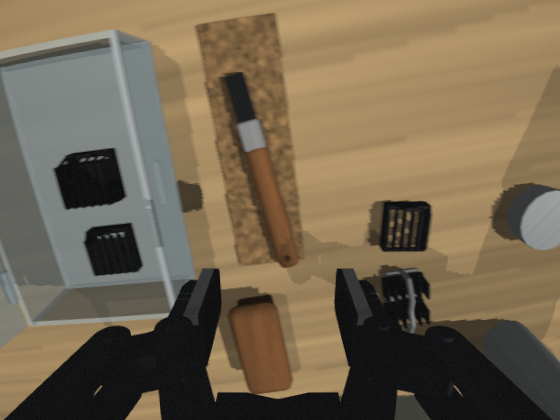

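View pics/b26.png

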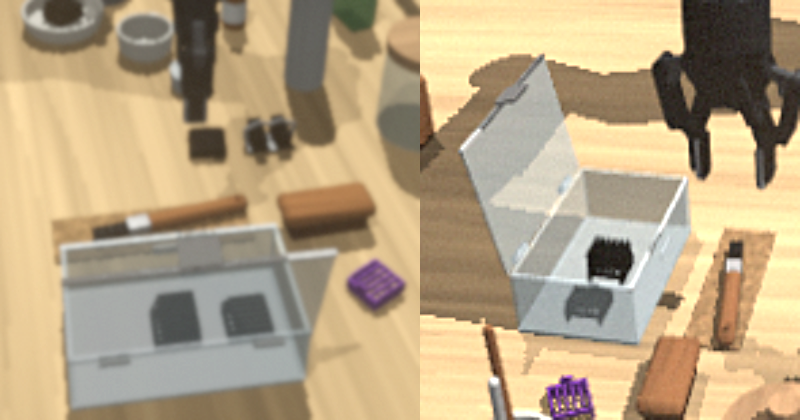

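Request:
drive_tool([
  [[0.0133, 0.0318, -0.015, 0, 0, 0], [0.0133, 0.0318, -0.015, 0, 0, 0], [0.0133, 0.0318, -0.015, 0, 0, 0], [0, 0, 0, 0, 0, 0], [0, 0, -0.03, 0, 0, 0], [0, 0, -0.03, 0, 0, 0], [0, 0, -0.014, 0, 0, 0], [0, 0, -0.01, 0, 0, 0], [0, 0, 0, 0, 0, 0], [0, 0, 0, 0, 0, 0]],
], gripper=75)

```text
time_s: 49.35
eef_pos: [0.6237, -0.0396, 0.0044]
tool_rot: [0.001, 0.091, 0.996, -0.0]
contact_force: [0.9, -0.9, -0.1]
opening: 0.705
```

Request:
drive_tool([
  [[0, 0, 0, 0, 0, 0], [0, 0, 0, 0, 0, 0], [0, 0, 0, 0, 0, 0], [0, 0, 0, 0, 0, 0], [0, 0, 0, 0, 0, 0], [0, 0, 0.01, 0, 0, 0], [0, 0, 0.03, 0, 0, 0], [0, 0, 0.04, 0, 0, 0], [0, 0, 0.04, 0, 0, 0], [0, 0, 0.02, 0, 0, 0]],
], gripper=255)

```text
time_s: 50.6
eef_pos: [0.6238, -0.0394, 0.1464]
tool_rot: [0.002, 0.091, 0.996, -0.0]
contact_force: [0.2, 0.7, -0.5]
opening: 0.415
```

```bash
python3 bx.py b27
```

```text
t 50.6 eef [ 0.6238 -0.0394  0.1464] F [ 0.25  0.69 -0.53] J [-0.191  0.441  0.025  1.151 -0.    -0.009]
tip [ 0.5254 -0.0212  0.1488] toolx [-0.983  0.182 -0.003]
```

View pics/b27w.png

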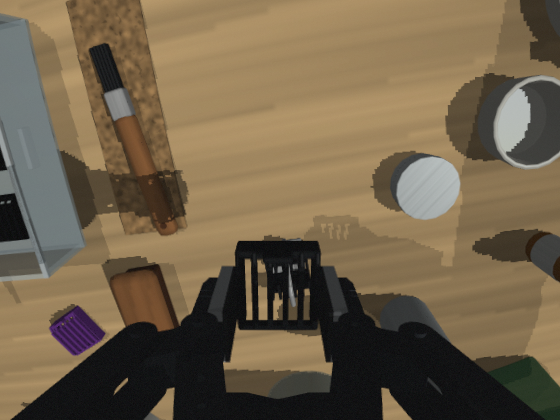

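Request:
drive_tool([
  [[-0.0241, -0.0376, 0, 0, 0, 1], [-0.0241, -0.0376, 0, 0, 0, 1], [-0.0241, -0.0376, 0, 0, 0, 1], [-0.0241, -0.0376, 0, 0, 0, 1], [-0.0241, -0.0376, 0, 0, 0, 1], [-0.0241, -0.0376, 0, 0, 0, 1], [0, 0, -0.02, 0, 0, 0], [0, 0, -0.02, 0, 0, 0], [0, 0, -0.01, 0, 0, 0], [0, 0, 0, 0, 0, 0]],
])

```text
time_s: 52.0
eef_pos: [0.4774, -0.264, 0.0919]
tool_rot: [-0.001, 0.039, 0.999, 0.001]
contact_force: [-0.3, -0.5, 0.0]
opening: 0.41
```

```bash
python3 bx.py b28
```

```text
t 52.0 eef [ 0.4774 -0.264   0.0919] F [-0.31 -0.48  0.02] J [-0.652  0.341 -0.269  0.963 -0.    -0.574]
tip [ 0.3777 -0.2562  0.0949] toolx [-0.997  0.078  0.003]
```

View pics/b28.png

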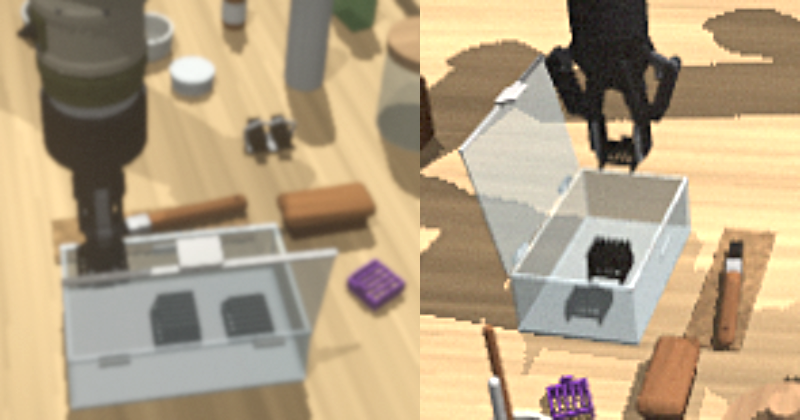

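View pics/b28w.png

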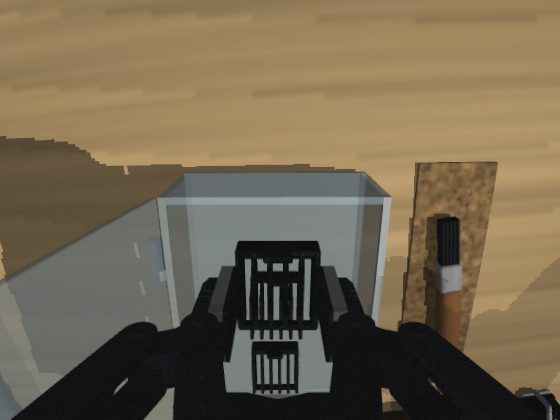

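Request:
drive_tool([
  [[0.001, 0, -0.03, 0, 0, 0], [0, 0, -0.025, 0, 0, 0], [0, 0, -0.015, 0, 0, 0], [0, 0, -0.007, 0, 0, 0], [0, 0, -0.004, 0, 0, 0], [0, 0, -0.002, 0, 0, 0], [0, 0, -0.001, 0, 0, 0], [0, 0, 0, 0, 0, 0], [0, 0, 0, 0, 0, 0], [0, 0, 0, 0, 0, 0]],
])

```text
time_s: 53.4
eef_pos: [0.4794, -0.2649, 0.0095]
tool_rot: [0.0, 0.039, 0.999, -0.0]
contact_force: [0.2, 0.8, 0.9]
opening: 0.412
```

Request:
drive_tool([
  [[0, 0, 0, 0, 0, 0], [0, 0, 0, 0, 0, 0], [0, 0, 0, 0, 0, 0], [0, 0, 0.01, 0, 0, 0], [0, 0, 0.03, 0, 0, 0], [0, 0, 0.04, 0, 0, 0], [0, 0.02, 0.05, 0, 0, 0], [0.02, 0.02, 0.05, 0, 0, 0], [0.02, 0, 0.05, 0, 0, 0], [0.02, 0, 0.03, 0, 0, 0]],
], gripper=103)

```text
time_s: 54.65
eef_pos: [0.54, -0.2242, 0.273]
tool_rot: [0.001, 0.039, 0.999, -0.001]
contact_force: [0.1, -1.0, -0.7]
opening: 0.593
```

```bash
python3 bx.py b29; python3 - <<'E'
from h import *
c=load('scene');print(plane(c,[(95,200),(95,235),(113,165),(113,190)],0.0).round(3))
for n in('scene','wrist','side'):
    P=cloud(load(n));X,Y,z=P[...,0],P[...,1],P[...,2]
    Q=P[(X>.45)&(X<.65)&(Y<-.30)&(Y>-.45)&(z>.07)&(z<.2)]
    if len(Q)>50:
        # fit plane y=a+bz+cx
        A=np.c_[np.ones(len(Q)),Q[:,2],Q[:,0]];p=np.linalg.lstsq(A,Q[:,1],rcond=None)[0];print(n,len(Q),p,Q[:,2].max())
    Q=P[(X>.3)&(X<.8)&(Y<-.37)&(Y>-.6)&(z>.02)&(z<.3)];print(n,len(Q),Q.min(0) if len(Q) else '',Q.max(0) if len(Q) else '')
E
```

```text
t 54.65 eef [ 0.54   -0.2242  0.273 ] F [ 0.08 -1.05 -0.69] J [-0.531  0.323  0.161  1.406  0.    -0.454]
tip [ 0.4403 -0.2165  0.2754] toolx [-0.997  0.077 -0.003]
[[ 0.451 -0.559  0.   ]
 [ 0.624 -0.482  0.   ]
 [ 0.216 -0.599  0.   ]
 [ 0.387 -0.528  0.   ]]
scene 1546 [-0.2787993  -0.20247926 -0.07787113] 0.1852703203481626
scene 3509 [ 0.30004079 -0.599957    0.02000492] [ 0.69761541 -0.51215257  0.108871  ]
wrist 17006 [-0.2792783  -0.19386225 -0.07573053] 0.18769022262434162
wrist 7516 [ 0.48631944 -0.5526544   0.02000772] [ 0.68408048 -0.51114258  0.10953336]
side 5258 [-0.28309677 -0.18770694 -0.07619674] 0.1877043782208741
side 0
```

View pics/b29.png

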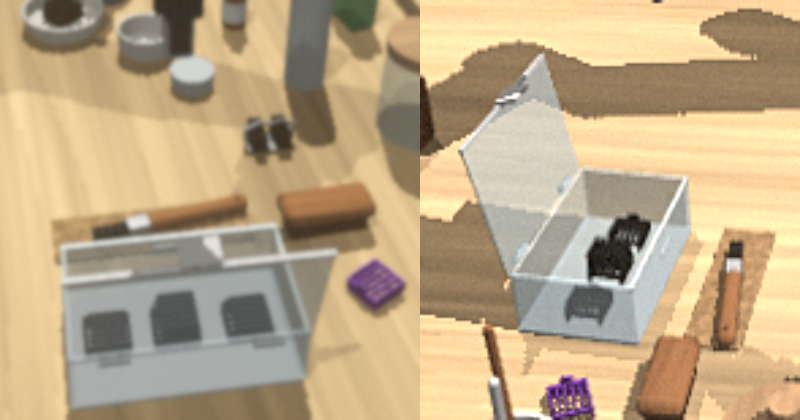

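View pics/b29w.png

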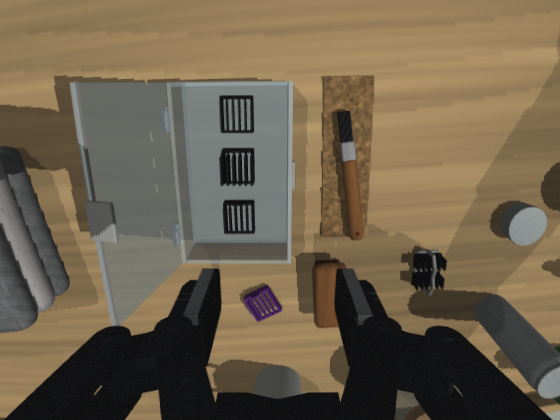

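Request:
drive_tool([
  [[0, -0.0465, 0, 0, 0, 0], [0, -0.0465, 0, 0, 0, 0], [0, -0.0465, 0, 0, 0, 0], [0, -0.0465, 0, 0, 0, 0], [0, 0, -0.03, 0, 0, 0], [0, 0, -0.04, 0, 0, 0], [0, 0, -0.03, 0, 0, 0], [0, 0, -0.015, 0, 0, 0], [0, 0, 0, 0, 0, 0], [0, 0, 0, 0, 0, 0]],
], gripper=255)

```text
time_s: 56.05
eef_pos: [0.5397, -0.4113, 0.1557]
tool_rot: [0.001, 0.039, 0.999, -0.001]
contact_force: [0.1, 0.2, 0.2]
opening: -0.001
```

```bash
python3 bx.py b30
```

```text
t 56.05 eef [ 0.5397 -0.4113  0.1557] F [0.07 0.15 0.18] J [-0.769  0.543  0.211  1.237 -0.    -0.691]
tip [ 0.44   -0.4034  0.1583] toolx [-0.997  0.078 -0.001]
```

View pics/b30.png

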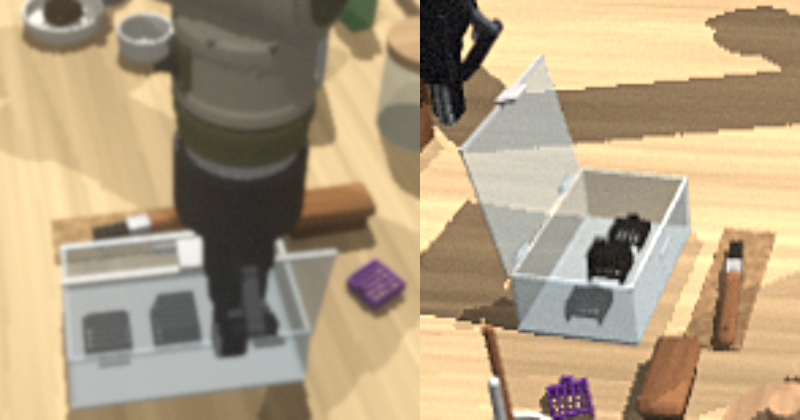

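Request:
drive_tool([
  [[0, 0.02, 0, 0, 0, 0], [0, 0.02, 0.003, 0, 0, 0], [0, 0.02, 0.0015, 0, 0, 0], [0, 0.013, -0.001, 0, 0, 0], [0, 0.013, -0.0015, 0, 0, 0], [0, 0.0125, -0.004, 0, 0, 0], [0, 0.012, -0.005, 0, 0, 0], [0, 0.011, -0.007, 0, 0, 0], [0, 0.0105, -0.008, 0, 0, 0], [0, 0.009, -0.01, 0, 0, 0]],
])

```text
time_s: 57.45
eef_pos: [0.5393, -0.2692, 0.1217]
tool_rot: [0.0, 0.039, 0.999, 0.0]
contact_force: [0.8, -0.0, -0.0]
opening: 0.001
```

```bash
python3 bx.py b31
```

```text
t 57.45 eef [ 0.5393 -0.2692  0.1217] F [ 0.8  -0.03 -0.03] J [-0.596  0.418 -0.075  1.078  0.    -0.518]
tip [ 0.4396 -0.2614  0.1244] toolx [-0.997  0.078 -0.   ]
```

View pics/b31.png

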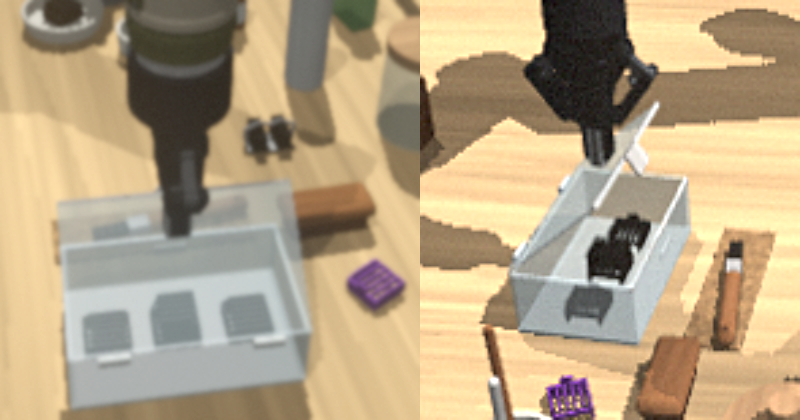

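Request:
drive_tool([
  [[0, 0.004, -0.006, 0, 0, 0], [0, 0.0035, -0.007, 0, 0, 0], [0, 0.0035, -0.009, 0, 0, 0], [0, 0.003, -0.01, 0, 0, 0], [0, 0.002, -0.01, 0, 0, 0], [0, 0.001, -0.008, 0, 0, 0], [0, 0, -0.004, 0, 0, 0], [0, 0, -0.001, 0, 0, 0], [0, 0, 0, 0, 0, 0], [0, 0, 0, 0, 0, 0]],
])

```text
time_s: 58.85
eef_pos: [0.5395, -0.2531, 0.0677]
tool_rot: [0.0, 0.039, 0.999, -0.0]
contact_force: [0.2, -0.5, -0.3]
opening: 0.001
```

```bash
python3 bx.py b32
```

```text
t 58.85 eef [ 0.5395 -0.2531  0.0677] F [ 0.23 -0.48 -0.31] J [-0.573  0.448 -0.171  0.951 -0.    -0.495]
tip [ 0.4398 -0.2453  0.0703] toolx [-0.997  0.078 -0.001]
```

View pics/b32.png

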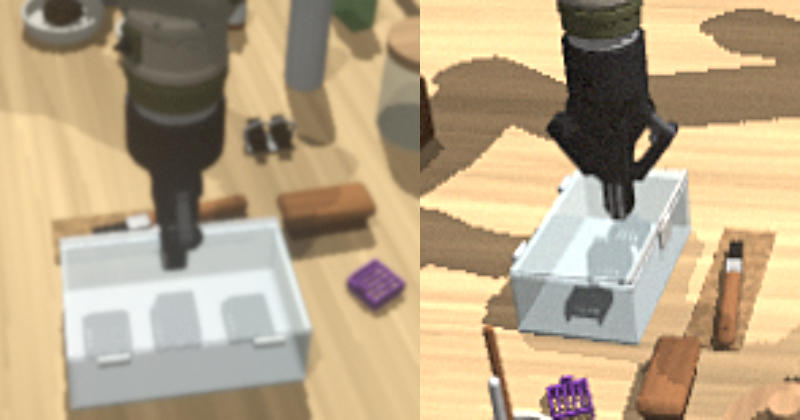

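Request:
drive_tool([
  [[0, 0.008, 0, 0, 0, 0], [0, 0, -0.001, 0, 0, 0], [0, 0, -0.001, 0, 0, 0], [0, 0, -0.001, 0, 0, 0], [0, 0, -0.0005, 0, 0, 0], [0, 0, -0.0005, 0, 0, 0], [0, 0, 0, 0, 0, 0], [0, 0, 0, 0, 0, 0], [0, 0, 0, 0, 0, 0], [0, 0, 0, 0, 0, 0]],
])

```text
time_s: 60.25
eef_pos: [0.5394, -0.2449, 0.0644]
tool_rot: [0.0, 0.039, 0.999, -0.0]
contact_force: [-1.4, 1.5, 7.4]
opening: -0.002
```

Request:
drive_tool([
  [[0, 0, -0.0005, 0, 0, 0], [0, 0, 0, 0, 0, 0], [0, 0, 0.02, 0, 0, 0], [0, 0, 0.04, 0, 0, 0], [0, 0.02, 0.05, 0, 0, 0], [-0.01, 0.03, 0.05, 0, 0, 0], [-0.01, 0.03, 0.05, 0, 0, 0], [-0.015, 0.04, 0.03, 0, 0, 0], [-0.015, 0.04, 0, 0, 0, 0], [-0.015, 0.04, 0, 0, 0, 0]],
])

```text
time_s: 61.5
eef_pos: [0.4741, -0.044, 0.3035]
tool_rot: [0.001, 0.039, 0.999, -0.0]
contact_force: [1.0, 0.3, 0.3]
opening: -0.0
```

```bash
python3 bx.py b33; python3 - <<'E'
from m import *
for n in('scene','side','wrist'):
    P=cloud(load(n));X,Y,z=P[...,0],P[...,1],P[...,2]
    Q=P[(X>.46)&(X<.62)&(Y<-.205)&(Y>-.335)&(z>.05)&(z<.1)]
    if len(Q)>30: 
        A=np.c_[np.ones(len(Q)),Q[:,1]+.27];print(n,len(Q),np.linalg.lstsq(A,Q[:,2],rcond=None)[0].round(4),np.percentile(Q[:,2],[2,50,98]).round(4))
w=load('wrist');cv2.imwrite('pics/w33.png',w['color'])
P=cloud(w);X,Y,z=P[...,0],P[...,1],P[...,2]
m=(X>.45)&(X<.66)&(Y>-.19)&(Y<-.10)&(z>.0085)&(z<.03)
Q=P[m]; print('brush',len(Q),cv2.minAreaRect((Q[:,:2]*1000).astype(np.float32)))
E
python3 dish.py d33
```

```text
t 61.5 eef [ 0.4741 -0.044   0.3035] F [1.01 0.28 0.29] J [-0.261  0.107 -0.039  1.423 -0.    -0.183]
tip [ 0.3744 -0.0361  0.306 ] toolx [-0.997  0.079 -0.002]
scene 1440 [ 0.0628 -0.0094] [0.0549 0.0632 0.0657]
side 6094 [0.0643 0.0149] [0.0543 0.0646 0.0668]
wrist 12582 [ 0.0648 -0.015 ] [0.0563 0.065  0.0666]
brush 1425 ((575.858642578125, -144.62844848632812), (54.04500198364258, 181.47128295898438), 79.27859497070312)
t 61.65 eef [ 0.4737 -0.0435  0.3034] F [ 0.32 -1.07 -0.09] J [-0.26   0.107 -0.039  1.424 -0.    -0.185]
tip [ 0.374 -0.036  0.306] toolx [-0.997  0.075 -0.001]
w 557 [0.5045 0.2363]
pot w 410 [0.5946 0.1595]
s 101 [0.5063 0.2337]
pot s 101 [0.5961 0.1582]
c 109 [0.5073 0.2352]
pot c 95 [0.5971 0.1586]
```

View pics/b33.png

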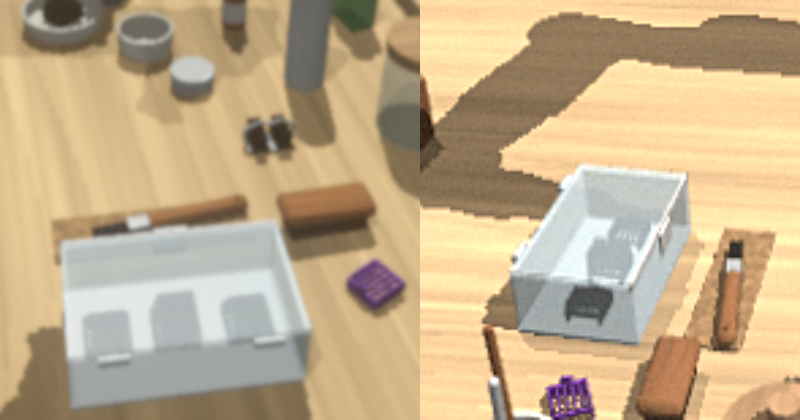

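View pics/w33.png

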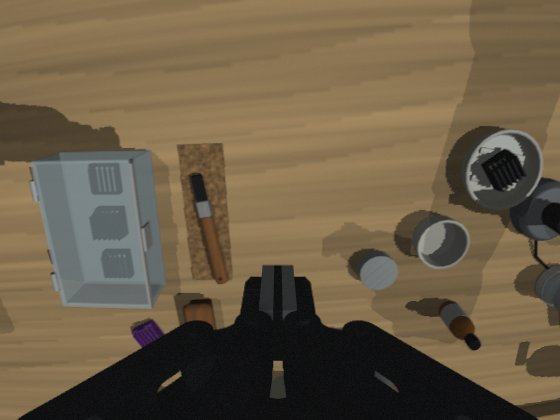

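View pics/d33.png

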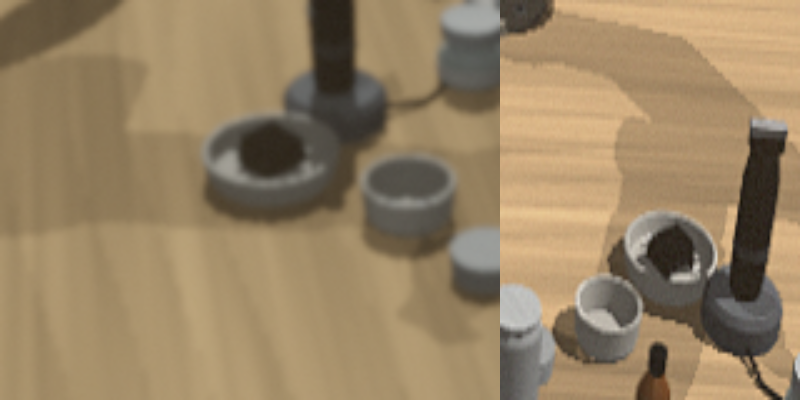

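```bash
python3 -c "
from bench import bot
print(bot.close_job())"
```

```text
the job is handed in; nothing more can be done
None
```

I finished the job and handed it in at about 62 s of the 210 s allowed. Every part was done in the order asked.

**What I did**
- **Brush:** I dipped the bristles to about 9 mm above the shelf inside the oil pot. I then touched them to the blade top with about 3 N and laid the brush back on its cork strip.
- **12 mm guard:** I set it in the soap dish and slid the dish along the shelf, unlifted. I stopped when the push force rose to about 5 N against the charging dock.
- **Other guards:** The 3, 6 and 18 mm guards were the only other loose ones; the 24 mm was not there. All three went into the acrylic box, and I closed the lid and pressed it down at about 7 N.

**Last checks**
- **Lid:** All three cameras see it flat at the rim, about 63–65 mm high, with the guards inside. The slight tilts they show differ in sign, so I take them as noise.
- **Dish:** Its centre measures 91–93 mm from the dock's against 94 mm for touching, so it is in contact within calibration error. The 12 mm guard is upright in it.
- **Pot:** Its position is unchanged within about 1 mm.
- **Brush:** The pictures show it on the strip. My final number for it was spoiled by the gripper in view; an earlier measurement put it within 2 mm of where it started.

**What went wrong**
- **First dip:** The arm hit an elbow joint limit, so the tip stopped at 20 mm and drifted about 18 mm sideways inside the pot. I redid it at a shallower tilt.

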